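# Load and start the bench water tester

## Task

Get the water tester ready and start it. Lock the lamp capsule into its spring socket (press in, twist clockwise to the stop, let it spring up into its notches), and put each sample cell that is there into a well of its own, turning it by its wing until its hidden ribs find their slots and it drops fully home; when all are in, press the start button fully down and let go. Leave the beaker, the bottle and the logger where they are.

Things in the scene. Friction and masses are not known exactly. Their poses are not given: they have to be found in the camera images.
- cell_a: sample cell, stands upright. Clear round barrel 40 mm wide, 24 tall; black flange 64 mm wide at height 24 to 30; on top a flat black wing to grip, 44 mm long (x), 12 thick (y), height 30 to 54. Three ribs at the foot: 6 mm wide, 8 tall, reaching 26 mm from the axis, at 0, 120, 240 degrees from x. About 140 g. Origin: centre of the underside, z up. None if absent
- cell_b: sample cell like cell_a, in all dimensions. Three to five of the cells are present; any cell fits any well
- cell_c: sample cell like cell_a, in all dimensions (None if absent)
- cell_d: sample cell like cell_a, in all dimensions (None if absent)
- cell_e: sample cell like cell_a, in all dimensions (None if absent)
- lamp: lamp capsule: metal barrel 26 mm wide (tapered to 20 in its lowest 5 mm), 32 tall; two opposite brass lugs along +x and -x, 6 mm wide, at height 6 to 12, reaching 19 mm from the axis; grey flange 50 mm wide, height 32 to 40; metal grip block 36 mm long (x), 22 thick (y), height 40 to 66. About 120 g. Stands upright at first. Origin: centre of the underside, z up
- socket: bayonet socket for the lamp: metal ring in the tester's far right hole. Origin: on its axis at table height, 45 mm under the tester's top face; z up. Bore 30 mm. Two opposite entry slots for the lugs (10 mm wide) lie 60 degrees counter-clockwise (from above) of the socket's +x and -x; the notches lie on +x and -x, so a locked lamp's x axis is along socket x, either way round
- plunger (a joint): spring plunger in the socket, m pressed down, 500 N/m; it meets the lamp's foot 10 mm below the top face. Pressed until its flange is on the top face (about 11 N; under 6 mm above it the lugs clear the lip), the lamp twists 60 degrees clockwise from above to a stop; let go, it springs up into the notches, its flange then 11 mm above the top face. If it fails it stands higher
- well_1 (a point): near left well: centre of its mouth, at the tester's top face. Bore 54 mm; 11 mm down is a ledge (hole 43 mm wide) with three slots 120 degrees apart, each about 10 mm wide. The slots' direction differs in every well and every start and is not reported: it is found by turning
- well_2 (a point): near middle well, built like well_1. A cell set in a well rests on the ledge, its flange 13 mm above the top face. Turned either way, up to 120 degrees, it drops 13 mm once its ribs are within about 5 degrees of the slots, by its own weight if held loosely; its flange then lies on the top face
- well_3 (a point): near right well, built like well_1
- well_4 (a point): far left well, built like well_1
- well_5 (a point): far middle well, built like well_1
- tester: bench water tester, fixed: low white housing 240 mm (x) by 260 (y), 45 high; five wells and the lamp socket in its top face in two rows of three, 80 mm apart. Origin: centre of the underside; x away from the robot at yaw 0
- start (a joint): travel of the start button, m: 0 up, 0.006 fully pressed; springs back; fully down takes 5 N
- start_top (a point): centre of the top of the round black start button (28 mm across) on the near right of the tester; pressed straight down
- beaker: bystander: empty glass beaker, 68 mm across, 85 mm tall; origin under its centre
- reagent: bystander: brown bottle, 48 mm across, 100 mm tall; origin under its centre
- logger: bystander: black data logger box 60 by 100 by 26 mm; origin under its centre
Not all that is in view belongs to the job. Leave any green or red look-alike of the cell_c alone.

How it is judged:
By the outcome, as a careful person would: the job done as asked, in the order asked, and still so for the second after the job is handed in, with the robot touching nothing.
Of cell_a, cell_b, cell_c, cell_d, cell_e only 3 to 5 are there at a start; the rules pass over those that are not, and their reading is None.
At some moment in a run one of cell_a, cell_b, cell_c, cell_d, cell_e may be knocked a few centimetres aside while the robot is not near it.
It also fails if it takes over 210 s, if anything falls off the work surface, if the arm or the gripper's body presses on something with over 40 N, if the wrist force passes 120 N, or if a joint passes its speed limit or range.

## Robot

A 7-joint arm with a two-finger parallel gripper is mounted at the origin on the work surface. World frame = base frame: x ahead of the robot, y to its left, z up, the work surface at z = 0. Lengths are in m, angles in rad, forces in N, time in s.
With the tool pointing down it reaches from about 0.35 to 0.9 m from the base axis. Payload 19.9 kg.
Tool frame: the origin (TCP) lies on the centre line of the jaws, within the pads' length; the fingertips stand 22 mm ahead of it and the grasp point (between the pads) lies 3 mm ahead of it; z points along the fingers, x is the direction in which the jaws open and shut, and the axes are right-handed (so a half turn about z gives the same grasp; the last joint's range is limited). The gripper opens to 94 mm and grips with 3 to 60 N. Pads are 16 mm wide; open, the fingers measure 119 mm over their backs; the gripper's body (75 mm by 177 mm) begins 78 mm behind the grasp point.
Start: joints at [1.24, 0.417, -0.01, 1.614, 0.005, 1.111, -0.053], TCP at [0.178, -0.599, 0.227] pointing down, gripper open.
Joint ranges: [-2.81, 2.81], [-0.39, 2.02], [-1.27, 1.25], [0.06, 2.57], [-1.19, 4.33], [0.19, 2], [-2.82, 2.82]. Speed limits (rad/s): [1.89, 1.89, 2.39, 2.39, 3.01, 3.01, 3.01].

## Interface

Orientations are given as a unit quaternion [w, x, y, z].
In Python, from bench import * gives the robot as it stands. The module is installed in compiled form; this text tells all that it offers.
- The arm moves only by the shell command python3 -m crank 'ROWS'. ROWS is JSON, a list of rows, each a list of 7 numbers: the turn, a rotation vector about the tool's x, y, z normalised to -1 to 1, where 1 is 30 degrees, then the shift along the tool's x, y, z normalised to -1 to 1, where 1 is 0.2 m, then the opening, from -1 (shut) to 1 (fully open), so that 0 is half open. A call has 1 to 5 rows; each row is the pose to reach, as a shift and turn from the pose commanded when the call began, along the tool's axes at that moment; what a row does not reach only later rows make up. A row lasts 1/8 s, in which the tool goes at most 62.5 mm and 10.7 degrees, less where a joint would pass 70% of its speed; a pose out of reach is approached as far as the arm can. A call with a number of a shift or a turn outside -1 to 1 is refused whole. A call with a gripper value outside its range is refused whole. The fingers move at their own pace and stop on an object; the grip force is fixed at half the most. Time passes only in rows, so rows that repeat a pose let the fingers close. It gives the time, the measured TCP pose, the force and the opening at its end, in the units of the state.
- read_state(): the state, without advancing time (a new reading comes with each control period).
- grab_frame(name): name is "scene" or "top" or "wrist"; returns (picture, depth): 480x640x3 uint8, red, green, blue; 480x640 float32, m along the optical axis (not along the pixel's ray), 0 where there is no reading.
- get_calibration(name): a dict with "fovy" (degrees; the focal length in pixels is half the picture's height over the tangent of half this angle, whatever the lens; pixels are square), "cx", "cy" (the principal point, pixels), "R" (3x3) and "t" (3): a world point X has camera coordinates R X + t. Camera axes: x right, y down, z forward; pixel columns grow to the right and rows downward; lengths in m; the calibration is good to about 2 mm. A picture is of the moment at which its call begins: read the wrist's pose just before it. get_calibration takes no time and is no camera call; for the wrist camera it gives the pose at the moment of the call.
- sign_off(): hands the job in, once; it reports no verdict.
Trained networks look in the newest picture that a camera, given by its name, has taken for a name from the list of things; names that differ only in an ending like _2 or _b are one class to them, and where a whole thing is asked for, a point or a joint stands for the part that bears it (a point fixed in the world has none). Each returns a list of dicts, best first, with "score" (0 to 1); they miss things now and then, are a little off and sometimes report something else, mostly with a low value. They report only what shows in the picture. A call takes as long as a camera call. They do not tell look-alikes from the thing itself.
- search_frame(camera, query): "box" ([left, top, right, bottom] in pixels, round what is visible of it).
- outline_of(camera, query): "pixels" (480x640 bool, what is visible of it) and "box" ([left, top, right, bottom] in pixels, round what is visible of it).
The state is a dict: "time_s": time; "joint_positions": joint angles; "dq": joint speeds; "joint_torque": joint torques, N m; "tcp_pos": TCP position; "tcp_rot": TCP orientation; "wrist_force": force on the tool from outside, world axes, zero at the start; "ft_torque": the same for the moment, N m; "opening": finger opening in m.
Only numpy, scipy, OpenCV 4.12 (cv2) and the standard library are available. Lean on these libraries where they do the work, as an engineer would, in place of code of your own. Each camera call takes 0.05 s, during which the arm holds its last target.

## Working session

There is one attempt and no reset: what is moved stays moved. The work goes in short steps, Python scripts to look and compute and a shell command to move; the robot and the scene stay as the last step left them, time stands still between calls to the robot, and variables do not carry over. Pictures are saved under pics/ and viewed, and the job is handed in when it is done.

```bash
ls; mkdir -p pics; cat > h.py <<'E'
from bench import *
import numpy as np, cv2
def snap(c,fn):
    im,d=grab_frame(c); cv2.imwrite('pics/'+fn,im[:,:,::-1]); return im,d
def w2p(cal,X):
    f=240/np.tan(np.radians(cal['fovy'])/2); c=np.array(cal['R'])@np.array(X)+np.array(cal['t'])
    return f*c[0]/c[2]+cal['cx'],f*c[1]/c[2]+cal['cy']
def p2w(cal,u,v,d):
    f=240/np.tan(np.radians(cal['fovy'])/2)
    c=np.array([(u-cal['cx'])/f*d,(v-cal['cy'])/f*d,d]); return np.array(cal['R']).T@(c-np.array(cal['t']))
def p2z(cal,u,v,z):
    f=240/np.tan(np.radians(cal['fovy'])/2);R=np.array(cal['R'])
    r=R.T@np.array([(u-cal['cx'])/f,(v-cal['cy'])/f,1]);o=-R.T@np.array(cal['t'])
    return o+r*(z-o[2])/r[2]
E
python3 - <<'E'
from h import *
for c in ['top','scene','wrist']:
    snap(c,c+'0.png'); k=get_calibration(c); print(c,k)
    for q in ['cell_a','lamp','socket','tester','start_top']:
        print(q,[(round(r['score'],2),[int(x) for x in r['box']]) for r in search_frame(c,q)] )
s=read_state(); print(s['time_s'],s['tcp_pos'],s['tcp_rot'],s['wrist_force'],s['opening'])
E
```

```text
pics
top {'fovy': 48.66445956508084, 'cx': 324.0164985329364, 'cy': 241.70824265866165, 'R': array([[-0.00333903, -0.99989314,  0.01423236],
       [-0.9937824 ,  0.00173402, -0.11132623],
       [ 0.11128966, -0.01451559, -0.993682  ]]), 't': array([-0.07531034,  0.5886851 ,  1.10745256])}
cell_a [(0.94, [304, 230, 337, 259]), (0.85, [356, 230, 388, 261]), (0.85, [357, 277, 391, 310]), (0.82, [303, 288, 335, 317]), (0.75, [412, 171, 443, 197]), (0.74, [413, 298, 443, 327]), (0.59, [343, 335, 375, 365])]
lamp []
socket [(0.76, [214, 229, 234, 246]), (0.71, [422, 224, 446, 245]), (0.71, [121, 210, 251, 331])]
tester [(0.85, [123, 213, 252, 327])]
start_top [(0.53, [207, 305, 218, 313])]
scene {'fovy': 42.333558164282955, 'cx': 312.38294123690355, 'cy': 238.07230521411307, 'R': array([[-0.84322603,  0.53754787, -0.00348636],
       [ 0.31421861,  0.48761702, -0.81455282],
       [-0.43616112, -0.68794762, -0.58007891]]), 't': array([ 0.55554135, -0.09226623,  1.40574262])}
cell_a [(0.85, [374, 192, 404, 217]), (0.73, [367, 223, 397, 254]), (0.71, [311, 246, 339, 269]), (0.71, [321, 198, 350, 230]), (0.7, [195, 204, 224, 223]), (0.68, [278, 216, 315, 246])]
lamp [(0.58, [241, 183, 269, 215])]
socket [(0.52, [369, 304, 397, 325])]
tester [(0.7, [344, 262, 565, 432])]
start_top [(0.71, [457, 274, 472, 286]), (0.5, [342, 263, 566, 433])]
wrist {'fovy': 68.78259117330714, 'cx': 323.17504374623115, 'cy': 237.59743015705442, 'R': array([[ 0.28507456, -0.95850437,  0.00136841],
       [-0.92975168, -0.27617543,  0.24349323],
       [-0.2330114 , -0.07068601, -0.96990163]]), 't': array([-0.62623493, -0.02543079,  0.39042069])}
cell_a []
lamp []
socket []
tester []
start_top []
0.9 [ 0.17799518 -0.59909052  0.22742097] [-4.06108095e-06  8.01505156e-01 -5.97987861e-01 -5.01780042e-05] [ 0.0600307  -0.2744523   0.01717084] 0.09378063184114716
```

View pics/top0.png

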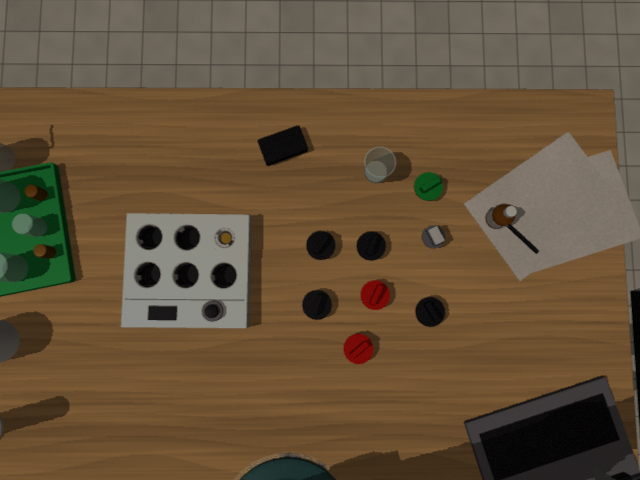

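View pics/scene0.png

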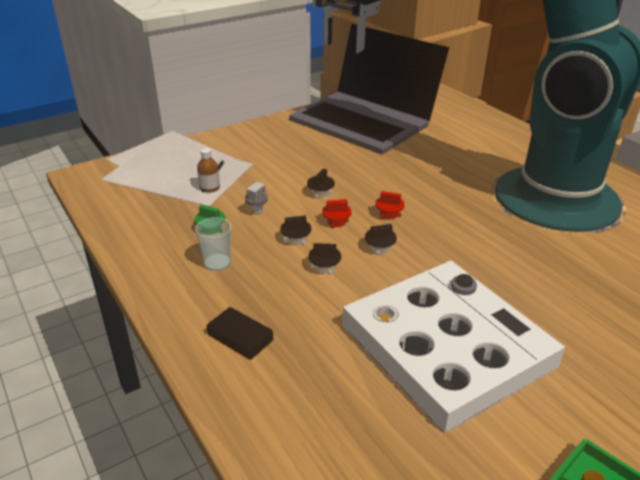

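```bash
python3 - <<'E'
import cv2
a=cv2.imread('pics/top0.png'); cv2.imwrite('pics/t0c1.png',cv2.resize(a[160:400,110:260],None,fx=4,fy=4,interpolation=cv2.INTER_CUBIC)[:600*2][::1][180:760])
cv2.imwrite('pics/t0c2.png',cv2.resize(a[160:370,290:460],None,fx=2.85,fy=2.85,interpolation=cv2.INTER_CUBIC)); cv2.imwrite('pics/t0c1.png',cv2.resize(a[200:340,115:260],None,fx=4,fy=4,interpolation=cv2.INTER_CUBIC))
E
```

```text
(no output)
```

View pics/t0c1.png

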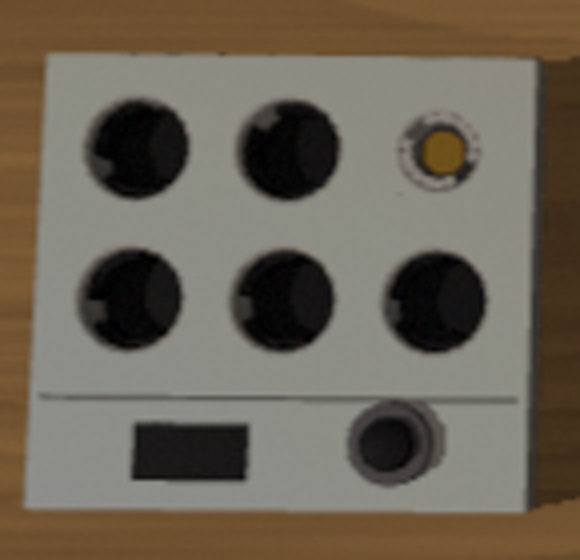

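View pics/t0c2.png

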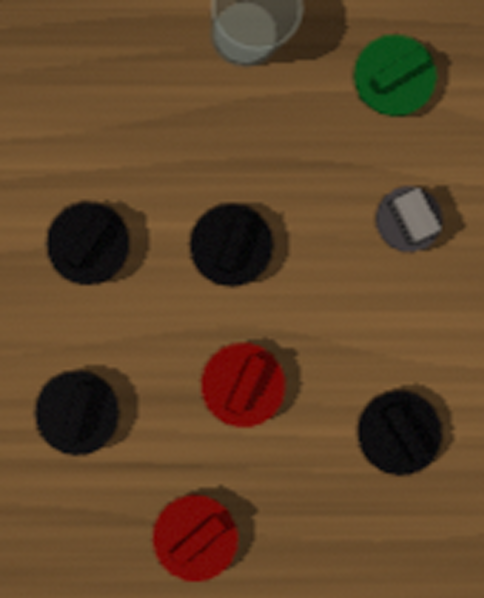

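```bash
cat > loc.py <<'E'
from h import *
def circ(P):
    A=np.c_[2*P,np.ones(len(P))]; s=np.linalg.lstsq(A,(P**2).sum(1),rcond=None)[0]; return s[0],s[1],np.sqrt(s[2]+s[0]**2+s[1]**2)
def cells(c='top'):
    im,d=grab_frame(c); k=get_calibration(c); out=[]
    for r in outline_of(c,'cell_a'):
        m=r['pixels']&(d>0); v,u=np.nonzero(m)
        if len(v)<50: continue
        col=im[m].astype(int).mean(0)
        P=np.array([p2w(k,a,b,d[b,a]) for a,b in zip(u,v)])
        # wing: z>.045; 
        zt=np.percentile(P[:,2],99)
        fl=P[(P[:,2]>zt-0.034)&(P[:,2]<zt-.015)]; wg=P[P[:,2]>zt-.008]
        # silhouette centroid at flange height
        cont=max(cv2.findContours(m.astype(np.uint8),0,1)[0],key=cv2.contourArea)
        (eu,ev),_=cv2.minEnclosingCircle(cont)
        ce=p2z(k,eu,ev,zt-.024)
        w0=wg[:,:2].mean(0); cc=np.linalg.svd(wg[:,:2]-w0)[2][0]
        print(round(r['score'],2),'rgb',col.astype(int),'zt',round(zt,3),'flange c',ce[:2].round(4),'wing c',w0.round(4),'ang',round(np.degrees(np.arctan2(cc[1],cc[0]))%180,1),len(wg))
if __name__=='__main__':
    cells(); 
    k=get_calibration('top'); im,d=grab_frame('top')
    for (u,v) in [(149,237),(187,237),(225,238),(147,275),(185.5,275),(224,275)]:
        print(p2z(k,u,v,.045)[:2].round(4))
    print('start',p2z(k,212,310.5,.055).round(4), [round(float(p2w(k,212,310,d[310,212])[2]),4)])
    for p in [(127,213.5),(249,215),(121.5,327.5),(246.5,328)]: print('corner',p2z(k,*p,.045)[:2].round(4))
    v,u=np.nonzero(d[225:250,420:450]>0);P=np.array([p2w(k,a+420,b+225,d[b+225,a+420]) for a,b in zip(u,v)])
    g=P[P[:,2]>.055]; print('lamp',g.mean(0).round(4),len(g),np.percentile(P[:,2],99)); 
    g=(g[:,:2]).astype(np.float32)*1000; print(cv2.minAreaRect(g))
    print(circ(P[(P[:,2]>.03)&(P[:,2]<.05)][:,:2]), P[(P[:,2]>.03)&(P[:,2]<.05)].mean(0))
E
python3 loc.py
```

```text
0.98 rgb [13 12 13] zt 0.057 flange c [ 0.5815 -0.0696] wing c [ 0.5826 -0.07  ] ang 143.9 116
0.97 rgb [108   9   6] zt 0.056 flange c [ 0.4758 -0.1862] wing c [ 0.4755 -0.1859] ang 153.4 120
0.91 rgb [18 16 15] zt 0.057 flange c [ 0.4556 -0.0611] wing c [ 0.4551 -0.0614] ang 162.6 120
0.87 rgb [13 73 24] zt 0.056 flange c [ 0.7103 -0.3063] wing c [ 0.7121 -0.3066] ang 121.4 112
0.81 rgb [17 14 13] zt 0.056 flange c [ 0.4387 -0.3011] wing c [ 0.4397 -0.3026] ang 31.7 128
0.79 rgb [111  10   7] zt 0.056 flange c [ 0.3622 -0.1492] wing c [ 0.3627 -0.1488] ang 130.5 130
0.75 rgb [16 13 13] zt 0.056 flange c [ 0.5815 -0.1785] wing c [ 0.5808 -0.1786] ang 159.5 115
0.15 rgb [114 114 107] zt 0.063 flange c [0.5259 0.2136] wing c [0.4431 0.1544] ang 174.0 276
[0.5979 0.2943]
[0.5978 0.2141]
[0.5955 0.1336]
[0.5174 0.2959]
[0.5172 0.2152]
[0.517  0.1344]
start [0.443  0.1561 0.055 ] [0.0689]
corner [0.6484 0.3426]
corner [0.6449 0.0834]
corner [0.4085 0.3449]
corner [0.4064 0.0856]
lamp [ 0.5989 -0.3113  0.064 ] 201 0.0682957409490694
((599.2987670898438, -311.9122314453125), (36.981449127197266, 23.05088996887207), 24.172771453857422)
(np.float64(0.6000470786805071), np.float64(-0.31332265280327987), np.float64(0.021095774133345062)) [ 0.59684859 -0.30727189  0.03908698]
```

```bash
cat > go.py <<'E'
import sys
from h import *
from scipy.spatial.transform import Rotation as Ro
def rel(x,y,z,yaw):
    s=read_state(); q=s['tcp_rot']; R0=Ro.from_quat([q[1],q[2],q[3],q[0]]); p=np.array(s['tcp_pos'])
    cur=np.degrees(np.arctan2(*R0.as_matrix()[[1,0],0]))
    best=yaw
    a=np.radians(best); M=np.array([[np.cos(a),np.sin(a),0],[np.sin(a),-np.cos(a),0],[0,0,-1]]).T
    M=np.c_[[np.cos(a),np.sin(a),0],[np.sin(a),-np.cos(a),0],[0,0,-1]]
    rv=(R0.inv()*Ro.from_matrix(M)).as_rotvec(degrees=True)/30
    sh=R0.inv().apply(np.array([x,y,z])-p)/.2
    print('t',round(s['time_s'],2),'cur',p.round(4),'yaw',round(cur,2),'open',round(s['opening'],4),'F',np.array(s['wrist_force']).round(1),'q7',round(s['joint_positions'][6],2))
    print('turn',rv.round(3),'shift',sh.round(4),'rows>=',round(max(np.linalg.norm(sh)*.2/.0625,np.linalg.norm(rv)*30/10.7),1))
a=[float(v) for v in sys.argv[1:]]
if len(a)==4: rel(*a)
E
python3 go.py 0.599 -0.312 0.227 -65.8; python3 go.py 0.50 -0.36 0.24 -65.8
```

```text
t 1.05 cur [ 0.178  -0.5991  0.2274] yaw -73.45 open 0.0936 F [ 0.5 -0.2  0.2] q7 -0.05
turn [-0.     0.    -0.255] shift [-7.7640e-01 -2.4265e+00  2.3000e-03] rows>= 8.2
t 1.05 cur [ 0.178  -0.5991  0.2274] yaw -73.45 open 0.0936 F [ 0.5 -0.2  0.2] q7 -0.05
turn [-0.     0.    -0.255] shift [-0.6873 -1.8837 -0.0627] rows>= 6.4
```

```bash
python3 -m crank '[[0,0,-0.25,-0.31,-0.97,0,0.2],[0,0,-0.25,-0.31,-0.97,0,0.2],[0,0,-0.25,-0.31,-0.97,0,0.2],[0,0,-0.25,-0.31,-0.97,0,0.2]]'; python3 go.py 0.599 -0.312 0.227 -65.8
```

```text
time_s: 1.55
tcp_pos: [0.3499, -0.4816, 0.2276]
tcp_rot: [-0.001, 0.84, -0.542, 0.0]
wrist_force: [-0.7, -0.3, -0.4]
opening: 0.0585
t 1.55 cur [ 0.3499 -0.4816  0.2276] yaw -65.65 open 0.0585 F [-0.7 -0.3 -0.4] q7 -0.29
turn [-0.002  0.     0.005] shift [-0.2591 -1.4843  0.005 ] rows>= 4.8
```

```bash
python3 -m crank '[[0,0,0,-0.17,-1,0,0.2],[0,0,0,-0.17,-1,0,0.2],[0,0,0,-0.17,-1,0,0.2],[0,0,0,-0.17,-1,0,0.2]]'; python3 go.py 0.599 -0.312 0.18 -65.8; python3 - <<'E'
from h import *
snap('wrist','w1.png'); k=get_calibration('wrist'); print(-np.array(k['R']).T@k['t'], w2p(k,[.599,-.312,.066]))
E
```

```text
time_s: 2.05
tcp_pos: [0.5178, -0.3692, 0.2272]
tcp_rot: [-0.001, 0.84, -0.542, -0.0]
wrist_force: [-0.1, -0.9, -0.7]
opening: 0.0564
t 2.05 cur [ 0.5178 -0.3692  0.2272] yaw -65.71 open 0.0564 F [-0.1 -0.9 -0.7] q7 -0.64
turn [-0.002  0.001  0.003] shift [-0.0934 -0.4872  0.2365] rows>= 1.8
[ 0.58217451 -0.34132882  0.38546925] (np.float64(300.01130094106884), np.float64(117.15307717950198))
```

View pics/w1.png

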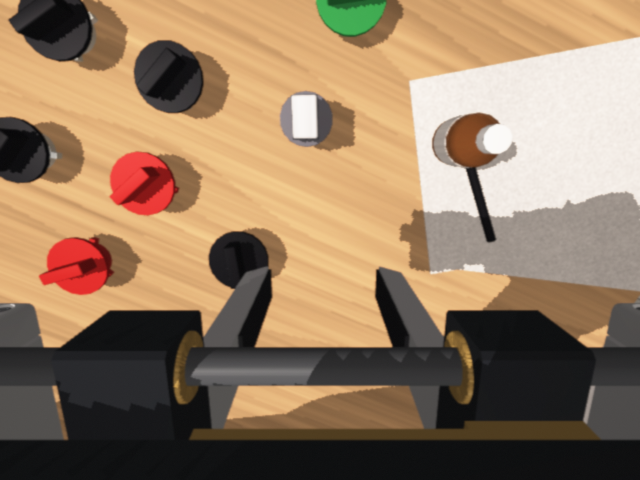

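```bash
cat > wl.py <<'E'
from h import *
import sys
# usage: wl x y half ztop tol : fit rect to wing/block top near (x,y)
def fit(cam,x,y,half,zlo,zhi,fn=None):
    k=get_calibration(cam); im,d=grab_frame(cam)
    if fn: cv2.imwrite('pics/'+fn,im[:,:,::-1])
    f=240/np.tan(np.radians(k['fovy'])/2); V,U=np.mgrid[0:480,0:640]
    C=np.stack([(U-k['cx'])/f*d,(V-k['cy'])/f*d,d],-1)-np.array(k['t']); P=C@np.array(k['R'])
    m=(d>0)&(abs(P[...,0]-x)<half)&(abs(P[...,1]-y)<half)&(P[...,2]>zlo)&(P[...,2]<zhi)
    n,l=cv2.connectedComponents(m.astype(np.uint8)); 
    if n<2: print('none');return
    b=1+np.argmax([(l==i).sum() for i in range(1,n)]); g=P[l==b]
    (c,s,a)=cv2.minAreaRect((g[:,:2]*1000).astype(np.float32))
    if s[0]<s[1]: a+=90
    print('n',len(g),'c',np.round(c,1),'mean',(g.mean(0)*1000).round(1),'size',np.round(s,1),'long ang',round(a%180,1),'zmed',round(float(np.median(g[:,2])),4))
    return g
if __name__=='__main__':
    a=[float(v) for v in sys.argv[2:7]]; fit(sys.argv[1],*a,fn=sys.argv[7] if len(sys.argv)>7 else None)
E
python3 wl.py wrist .599 -.312 .04 .060 .075; python3 wl.py wrist .599 -.312 .04 .034 .046
```

```text
n 1176 c [ 601.4 -314.9] mean [ 601.4 -315.2   66.5] size [37. 23.] long ang 25.7 zmed 0.0668
n 1122 c [ 601.3 -314.6] mean [ 600.4 -316.7   41. ] size [49.6 48.4] long ang 24.4 zmed 0.041
```

```bash
python3 go.py 0.601 -0.314 0.15 -65
```

```text
t 2.2 cur [ 0.5144 -0.3727  0.2272] yaw -65.98 open 0.0565 F [-0.8 -0.4  0.1] q7 -0.64
turn [ 0.001  0.    -0.033] shift [-0.0919 -0.5156  0.3856] rows>= 2.1
```

```bash
python3 -m crank '[[0,0,-0.033,-0.09,-0.515,0.38,0.2],[0,0,-0.033,-0.09,-0.515,0.38,0.2],[0,0,-0.033,-0.09,-0.515,0.38,0.2],[0,0,-0.033,-0.09,-0.515,0.38,0.2]]'; python3 wl.py wrist .599 -.312 .04 .060 .075 w2.png;python3 wl.py top .599 -.312 .04 .060 .075; python3 go.py 0.601 -0.314 0.068 -65
```

```text
time_s: 2.7
tcp_pos: [0.6004, -0.3157, 0.1515]
tcp_rot: [0.001, 0.843, -0.538, -0.0]
wrist_force: [0.3, -0.4, 1.1]
opening: 0.0563
n 1547 c [ 601.5 -314.4] mean [ 602.7 -314.1   66.6] size [36.8 22.5] long ang 25.4 zmed 0.0669
none
t 2.8 cur [ 0.6006 -0.316   0.1525] yaw -65.14 open 0.0561 F [ 0.2 -0.6  0.5] q7 -0.79
turn [ 0.    -0.003 -0.005] shift [-0.009  -0.0063  0.4225] rows>= 1.4
```

View pics/w2.png

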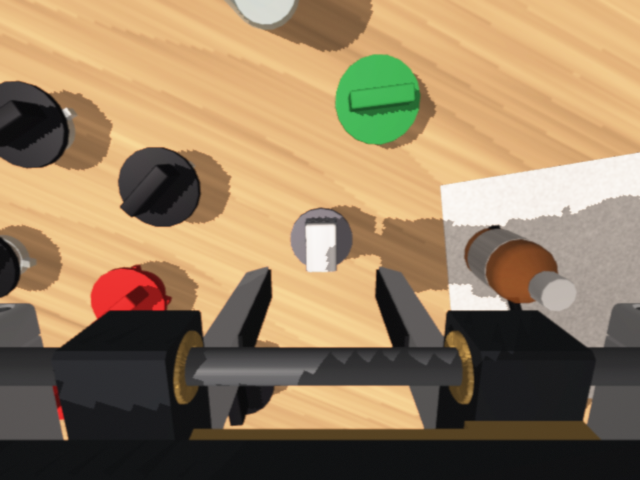

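```bash
python3 -m crank '[[0,0,-0.005,-0.009,-0.005,0.42,0.2],[0,0,-0.005,-0.009,-0.005,0.42,0.2],[0,0,-0.005,-0.009,-0.005,0.42,0.2],[0,0,-0.005,-0.009,-0.005,0.42,-1],[0,0,-0.005,-0.009,-0.005,0.42,-1]]'; python3 -m crank '[[0,0,0,0,0,0,-1],[0,0,0,0,0,0,-1]]';  python3 go.py 0.601 -0.314 0.18 -65
```

```text
time_s: 3.42
tcp_pos: [0.6027, -0.3119, 0.0693]
tcp_rot: [-0.0, 0.844, -0.536, 0.001]
wrist_force: [0.1, -0.9, -0.5]
opening: 0.0397
time_s: 3.68
tcp_pos: [0.6021, -0.3115, 0.0679]
tcp_rot: [-0.0, 0.844, -0.536, 0.0]
wrist_force: [0.3, -0.6, 3.5]
opening: 0.0218
t 3.67 cur [ 0.6021 -0.3115  0.0679] yaw -64.82 open 0.0218 F [ 0.3 -0.6  3.5] q7 -0.81
turn [-0.001 -0.001  0.006] shift [ 0.0092  0.0103 -0.5607] rows>= 1.8
```

```bash
python3 -m crank '[[0,0,0,0,0,-0.3,-1],[0,0,0,0,0,-0.66,-1],[0,0,0,0,0,-0.66,-1]]'; python3 go.py 0.54 0.045 0.20 -30.8
```

```text
time_s: 4.05
tcp_pos: [0.6036, -0.3121, 0.2043]
tcp_rot: [-0.0, 0.844, -0.536, 0.003]
wrist_force: [-0.2, 0.9, -1.1]
opening: 0.0216
t 4.05 cur [ 0.6036 -0.3121  0.2043] yaw -64.82 open 0.0216 F [-0.2  0.9 -1.1] q7 -0.78
turn [-0.005 -0.012 -1.134] shift [-1.751  -0.4719  0.0145] rows>= 5.8
```

```bash
python3 -m crank '[[0,0,-0.57,-0.875,-0.235,0.007,-1],[0,0,-0.57,-0.875,-0.235,0.007,-1],[0,0,-0.57,-0.875,-0.235,0.007,-1],[0,0,-0.57,-0.875,-0.235,0.007,-1]]'; python3 go.py 0.54 0.045 0.20 -30.8
```

```text
time_s: 4.55
tcp_pos: [0.5695, -0.1284, 0.1978]
tcp_rot: [-0.0, 0.916, -0.402, -0.001]
wrist_force: [0.6, -0.5, -0.7]
opening: 0.0217
t 4.55 cur [ 0.5695 -0.1284  0.1978] yaw -47.37 open 0.0217 F [ 0.6 -0.5 -0.7] q7 -0.77
turn [-0.001  0.003 -0.552] shift [-0.7378 -0.4786 -0.0096] rows>= 2.8
```

```bash
python3 -m crank '[[0,0,-0.55,-0.74,-0.48,-0.03,-1],[0,0,-0.55,-0.74,-0.48,-0.03,-1],[0,0,-0.55,-0.74,-0.48,-0.03,-1],[0,0,-0.55,-0.74,-0.48,-0.03,-1]]'; python3 go.py 0.54 0.045 0.20 -30.8; python3 - <<'E'
from h import *
k=get_calibration('wrist'); print(w2p(k,[.5965,.134,.045])); snap('wrist','w3.png')
E
```

```text
time_s: 5.05
tcp_pos: [0.5409, 0.0444, 0.204]
tcp_rot: [-0.0, 0.964, -0.267, -0.0]
wrist_force: [-0.2, -0.6, -1.1]
opening: 0.0217
t 5.05 cur [0.5409 0.0444 0.204 ] yaw -30.93 open 0.0217 F [-0.2 -0.6 -1.1] q7 -0.82
turn [-0.001  0.001 -0.004] shift [-0.0055 -0.0005  0.0198] rows>= 0.1
(np.float64(324.07745757903734), np.float64(106.50585242729102))
```

View pics/w3.png

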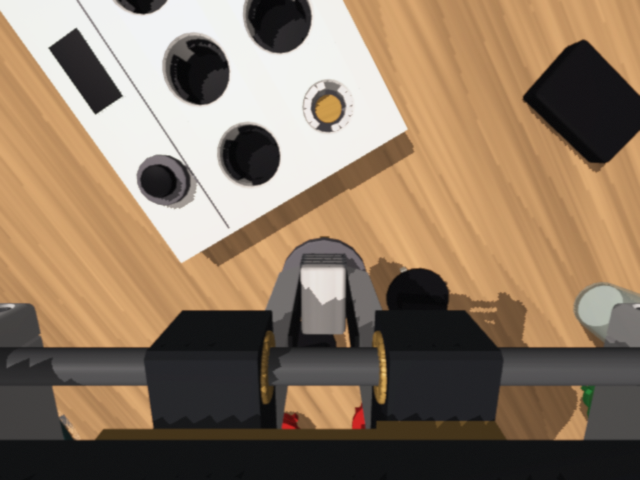

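```bash
python3 - <<'E'
from h import *
k=get_calibration('wrist'); im,d=grab_frame('wrist'); print(p2z(k,328,106,.045))
a=im[:,:,::-1]
cv2.imwrite('pics/w3c.png',cv2.resize(a[70:145,290:365],None,fx=8,fy=8,interpolation=cv2.INTER_CUBIC))
# rectified top view of the tester, 0.5mm/px, at z=.045
def rect(cam,k,im,x0,x1,y0,y1,z,s=.0005):
    xs=np.arange(x1,x0,-s); ys=np.arange(y1,y0,-s); X,Y=np.meshgrid(xs,ys,indexing='ij')
    P=np.stack([X,Y,0*X+z],-1)@np.array(k['R']).T+np.array(k['t']); f=240/np.tan(np.radians(k['fovy'])/2)
    return cv2.remap(im,(f*P[...,0]/P[...,2]+k['cx']).astype(np.float32),(f*P[...,1]/P[...,2]+k['cy']).astype(np.float32),cv2.INTER_CUBIC)
r=rect('wrist',k,a,.48,.66,.08,.26,.045,.0003); cv2.imwrite('pics/rect3.png',r)
E
```

```text
[0.6002147  0.12972883 0.045     ]
```

View pics/rect3.png

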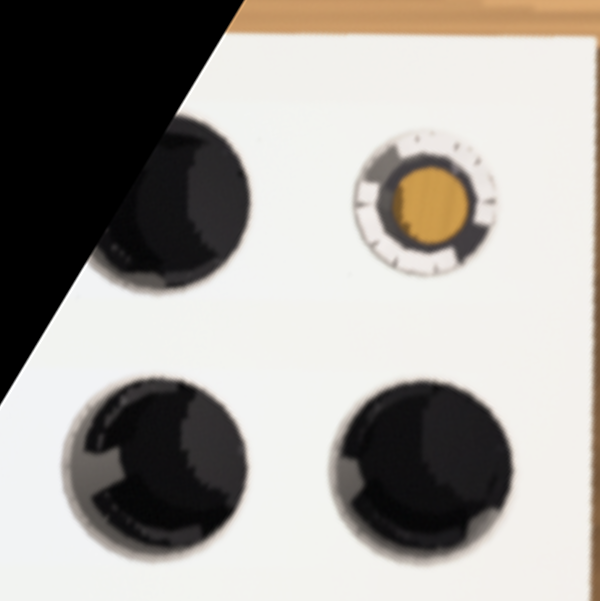

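View pics/w3c.png

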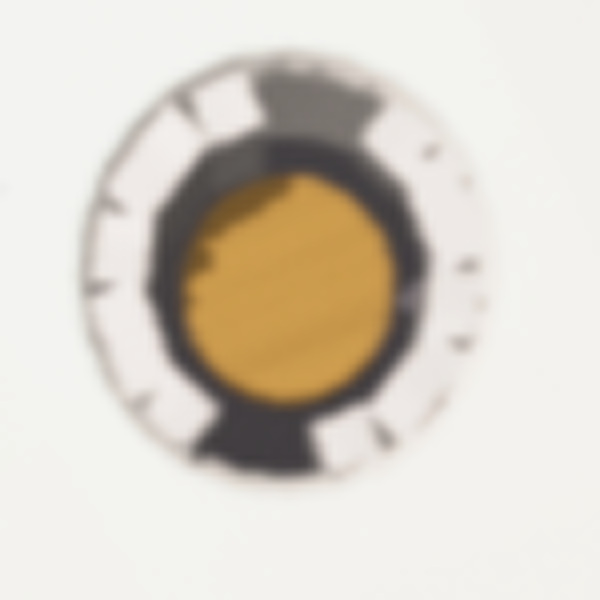

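```bash
cat > held.py <<'E'
from h import *
from loc import circ
from scipy.spatial.transform import Rotation as Ro
def cloud(cam):
    s=read_state();k=get_calibration(cam); im,d=grab_frame(cam)
    f=240/np.tan(np.radians(k['fovy'])/2); V,U=np.mgrid[0:480,0:640]
    C=np.stack([(U-k['cx'])/f*d,(V-k['cy'])/f*d,d],-1)-np.array(k['t']); P=C@np.array(k['R']); P[d<=0]=9
    return s,im,P
def tool(s,P):
    q=s['tcp_rot'];R=Ro.from_quat([q[1],q[2],q[3],q[0]]).as_matrix(); return (P-np.array(s['tcp_pos']))@R
E
python3 - <<'E'
from held import *
for i in range(2):
    s,im,P=cloud('wrist'); T=tool(s,P)
    m=(abs(T[...,0])<.035)&(abs(T[...,1])<.035)&(T[...,2]>.015)&(T[...,2]<.035)
    g=T[m]; print(len(g),np.percentile(g[:,2],[5,50,95]).round(4), g.min(0).round(4),g.max(0).round(4))
    # front rim: min y per x
    e=[]
    for x in np.arange(-.02,.0201,.002):
        h=g[abs(g[:,0]-x)<.001]
        if len(h): e.append([x,h[:,1].min()])
    e=np.array(e); print(circ(e))
    m=(abs(T[...,0])<.013)&(abs(T[...,1])<.035)&(T[...,2]>-.008)&(T[...,2]<.012)
    g=T[m]; print('block',len(g),g.min(0).round(4),g.max(0).round(4))
    # socket ring
    z=P[...,2]; m=(np.hypot(P[...,0]-.5985,P[...,1]-.132)<.030)
    hole=P[m&(z<.040)]; print('hole mean',hole.mean(0).round(4),len(hole), 'TCP',s['tcp_pos'].round(4))
E
```

```text
1544 [0.0162 0.0266 0.031 ] [-0.0222 -0.0224  0.015 ] [ 0.0248 -0.0045  0.0344]
(np.float64(0.0013127454829247463), np.float64(0.003764444404643409), np.float64(0.02617919694663254))
block 3530 [-0.013  -0.0164 -0.008 ] [0.013  0.0212 0.012 ]
hole mean [0.6006 0.1338 0.0238] 1214 TCP [0.5415 0.0403 0.2036]
1535 [0.0163 0.0266 0.0311] [-0.0222 -0.0226  0.015 ] [ 0.0247 -0.0043  0.0349]
(np.float64(0.0014445628261052991), np.float64(0.003933191714760261), np.float64(0.026373979809698796))
block 3527 [-0.013  -0.0163 -0.008 ] [0.013  0.0208 0.012 ]
hole mean [0.6006 0.1338 0.0238] 1213 TCP [0.5416 0.0396 0.2036]
```

```bash
cat >> h.py <<'E'
def rect(k,im,x0,x1,y0,y1,z,s=.0005):
    xs=np.arange(x1,x0,-s); ys=np.arange(y1,y0,-s); X,Y=np.meshgrid(xs,ys,indexing='ij')
    P=np.stack([X,Y,0*X+z],-1)@np.array(k['R']).T+np.array(k['t']); f=240/np.tan(np.radians(k['fovy'])/2)
    return cv2.remap(im,(f*P[...,0]/P[...,2]+k['cx']).astype(np.float32),(f*P[...,1]/P[...,2]+k['cy']).astype(np.float32),cv2.INTER_CUBIC)
E
python3 - <<'E'
from h import *
for c in ['wrist','top']:
    k=get_calibration(c); im,d=grab_frame(c); a=im[:,:,::-1].copy()
    cx,cy=.599,.133
    r=rect(k,a,cx-.03,cx+.03,cy-.03,cy+.03,.045,.0001)
    cv2.circle(r,(300,300),240,(0,0,255),1);cv2.line(r,(0,300),(600,300),(0,255,0),1);cv2.line(r,(300,0),(300,600),(0,255,0),1)
    cv2.imwrite('pics/sock_%s.png'%c,r)
E
```

```text
(no output)
```

View pics/sock_wrist.png

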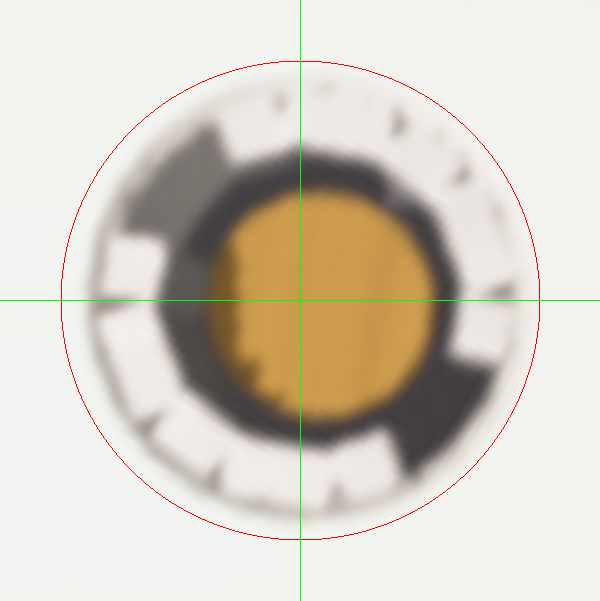

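View pics/sock_top.png

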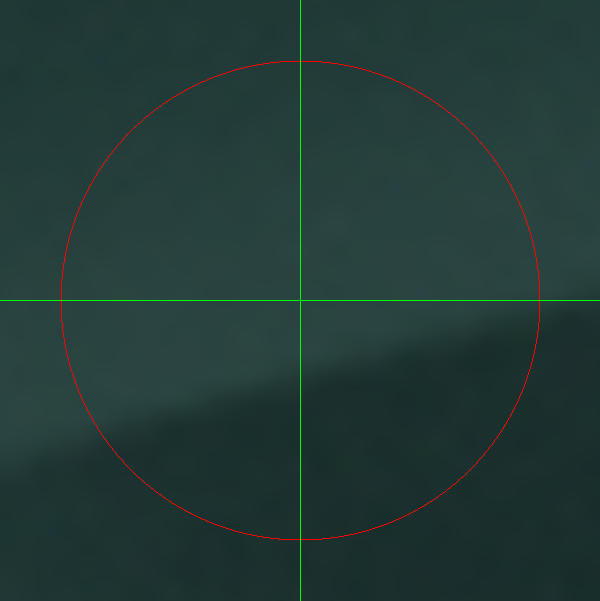

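```bash
python3 go.py 0.5998 0.1349 0.13 -41
```

```text
t 5.35 cur [0.5416 0.0397 0.2038] yaw -31.33 open 0.0216 F [ 1.3  0.2 -0.7] q7 -0.82
turn [0.001 0.001 0.322] shift [ 0.0009 -0.5581  0.3686] rows>= 2.1
```

```bash
python3 -m crank '[[0,0,0.322,0,-0.558,0.1,-1],[0,0,0.322,0,-0.558,0.2,-1],[0,0,0.322,0,-0.558,0.369,-1],[0,0,0.322,0,-0.558,0.369,-1],[0,0,0.322,0,-0.558,0.369,-1]]'; python3 go.py 0.5998 0.1349 0.11 -41; python3 - <<'E'
from held import *
s,im,P=cloud('wrist');cv2.imwrite('pics/w4.png',im[:,:,::-1]); print(s['tcp_pos'].round(4))
E
```

```text
time_s: 5.98
tcp_pos: [0.5999, 0.1356, 0.1315]
tcp_rot: [-0.0, 0.937, -0.35, 0.0]
wrist_force: [0.4, -0.4, -0.6]
opening: 0.022
t 5.97 cur [0.5999 0.1356 0.1315] yaw -40.96 open 0.022 F [ 0.4 -0.4 -0.6] q7 -1.19
turn [-0.001 -0.001  0.001] shift [0.0018 0.003  0.1075] rows>= 0.3
[0.5999 0.1356 0.1315]
```

View pics/w4.png

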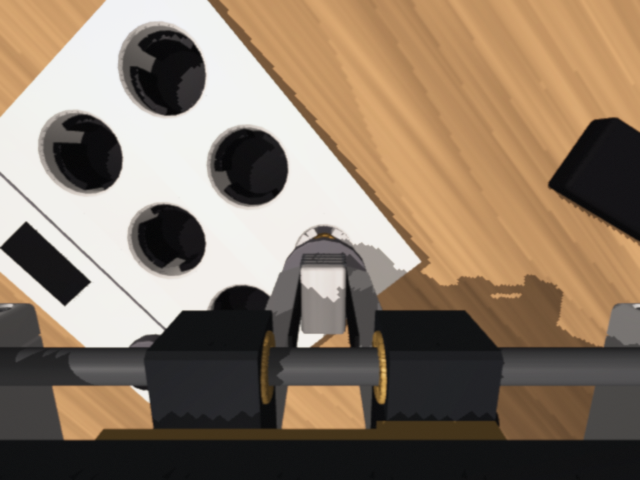

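```bash
python3 -m crank '[[0,0,0,0,0.003,0.06,-1],[0,0,0,0,0.003,0.12,-1],[0,0,0,0,0.003,0.14,-1],[0,0,0,0,0.003,0.14,-1]]'; python3 go.py 0.5998 0.1349 0.08 -41
```

```text
time_s: 6.52
tcp_pos: [0.5987, 0.136, 0.1019]
tcp_rot: [0.0, 0.937, -0.349, -0.0]
wrist_force: [0.0, -0.7, -0.5]
opening: 0.0219
t 6.53 cur [0.5987 0.136  0.1019] yaw -40.87 open 0.0219 F [ 0.  -0.7 -0.5] q7 -1.2
turn [0.001 0.001 0.004] shift [0.0078 0.0006 0.1093] rows>= 0.4
```

```bash
python3 -m crank '[[0,0,0,0,0,0.03,-1],[0,0,0,0,0,0.05,-1],[0,0,0,0,0,0.05,-1],[0,0,0,0,0,0.05,-1]]'; python3 go.py 0.5998 0.1349 0.08 -41
```

```text
time_s: 7.02
tcp_pos: [0.5992, 0.1361, 0.0926]
tcp_rot: [-0.0, 0.937, -0.349, 0.0]
wrist_force: [0.6, 1.1, 3.5]
opening: 0.0219
t 7.03 cur [0.5992 0.1361 0.0926] yaw -40.88 open 0.0219 F [0.6 1.1 3.5] q7 -1.21
turn [-0.001 -0.001  0.004] shift [0.0063 0.0024 0.0628] rows>= 0.2
```

```bash
python3 -m crank '[[0,0,0,0,0,0.03,-1],[0,0,0,0,0,0.055,-1],[0,0,0,0,0,0.055,-1],[0,0,0,0,0,0.055,-1]]'; python3 go.py 0.5998 0.1349 0.08 -41
```

```text
time_s: 7.52
tcp_pos: [0.5993, 0.1363, 0.0818]
tcp_rot: [-0.0, 0.937, -0.349, 0.0]
wrist_force: [-1.4, -1.1, 9.8]
opening: 0.022
t 7.53 cur [0.5993 0.1363 0.0818] yaw -40.87 open 0.022 F [-1.4 -1.1  9.8] q7 -1.22
turn [-0.002 -0.001  0.004] shift [0.0063 0.0035 0.0092] rows>= 0.0
```

```bash
python3 -m crank '[[0,0,0.33,0.002,0,0.005,-1],[0,0,0.66,0.004,0.001,0.005,-1],[0,0,1,0.006,0.0015,0.005,-1],[0,0,1,0.006,0.0015,0.005,-1]]'; python3 go.py 0.5998 0.1349 0.08 -101
```

```text
time_s: 8.02
tcp_pos: [0.6001, 0.1353, 0.081]
tcp_rot: [-0.0, 0.814, -0.581, 0.001]
wrist_force: [-0.7, -0.6, 9.6]
opening: 0.0219
t 8.03 cur [0.6001 0.1353 0.081 ] yaw -71.03 open 0.0219 F [-0.7 -0.6  9.6] q7 -1.67
turn [-0.002 -0.     0.999] shift [0.0012 0.0019 0.0051] rows>= 2.8
```

```bash
python3 -m crank '[[0,0,0.33,0.002,0,0,-1],[0,0,0.66,0.004,0.001,0,-1],[0,0,1,0.006,0.0015,0,-1],[0,0,1,0.006,0.0015,0,-1]]'; python3 go.py 0.5998 0.1349 0.08 -101;python3 -c "
from h import *
print(read_state()['ft_torque'])"
```

```text
time_s: 8.52
tcp_pos: [0.6002, 0.1341, 0.081]
tcp_rot: [0.001, -0.636, 0.772, -0.0]
wrist_force: [-0.9, 0.2, 9.0]
opening: 0.0219
t 8.53 cur [0.6002 0.1341 0.081 ] yaw -101.03 open 0.0219 F [-0.9  0.2  9. ] q7 -2.12
turn [-0.002  0.001 -0.001] shift [-0.0035  0.0028  0.0051] rows>= 0.0
[ 0.03417357  0.07156187 -0.0538009 ]
```

```bash
python3 -m crank '[[0,0,0.2,0.001,0,0,-1],[0,0,0.25,0.001,0,0,-1],[0,0,0.25,0.001,0,0,-1]]'; python3 go.py 0.5998 0.1349 0.08 -101;python3 -c "
from h import *
print(read_state()['ft_torque'])"
```

```text
time_s: 8.9
tcp_pos: [0.6, 0.1334, 0.0809]
tcp_rot: [0.0, -0.585, 0.811, -0.0]
wrist_force: [-1.0, -1.8, 10.8]
opening: 0.0219
t 8.9 cur [0.6    0.1334 0.0809] yaw -108.4 open 0.0219 F [-1.  -1.8 10.8] q7 -2.23
turn [-0.001 -0.    -0.247] shift [-0.007   0.0032  0.0045] rows>= 0.7
[-0.53516951  0.38699251  0.24716269]
```

```bash
python3 -m crank '[[0,0,-0.08,0,0,0,-1],[0,0,-0.08,0,0,-0.03,-1],[0,0,-0.08,0,0,-0.05,-1],[0,0,-0.08,0,0,-0.05,-1],[0,0,-0.08,0,0,-0.05,-1]]'; python3 go.py 0.5998 0.1349 0.08 -101;python3 -c "
from h import *
print(read_state()['ft_torque'])"
```

```text
time_s: 9.52
tcp_pos: [0.5999, 0.1335, 0.0906]
tcp_rot: [0.0, -0.602, 0.799, -0.0]
wrist_force: [0.6, -1.0, 5.1]
opening: 0.022
t 9.53 cur [0.5999 0.1335 0.0906] yaw -105.98 open 0.022 F [ 0.6 -1.   5.1] q7 -2.19
turn [-0.001  0.    -0.166] shift [-0.0068  0.0025  0.0529] rows>= 0.5
[-0.26735137 -0.01780743 -0.04963339]
```

```bash
python3 -m crank '[[0,0,0,0,0,-0.02,-1],[0,0,0,0,0,-0.02,-1],[0,0,0,0,0,-0.02,-1]]'; python3 -m crank '[[0,0,0,0,0,0,-0.2],[0,0,0,0,0,0,-0.2],[0,0,0,0,0,0,-0.2]]'; python3 go.py 0.5998 0.1349 0.15 -106
```

```text
time_s: 9.9
tcp_pos: [0.5987, 0.1332, 0.0927]
tcp_rot: [-0.001, -0.602, 0.798, 0.0]
wrist_force: [6.1, 0.2, -19.4]
opening: 0.0219
time_s: 10.28
tcp_pos: [0.5998, 0.1337, 0.0945]
tcp_rot: [0.0, -0.602, 0.798, -0.0]
wrist_force: [-0.5, -0.2, 0.1]
opening: 0.0377
t 10.28 cur [0.5998 0.1337 0.0945] yaw -105.97 open 0.0377 F [-0.5 -0.2  0.1] q7 -2.19
turn [-0.     0.001  0.001] shift [-0.006   0.0015 -0.2773] rows>= 0.9
```

```bash
python3 -m crank '[[0,0,0,0,0,-0.3,-0.2],[0,0,0,0,0,-0.6,-0.2],[0,0,-0.5,0,0,-0.85,-0.2],[0,0,-1,0,0,-0.85,-0.2]]'; python3 go.py 0.52 0.155 0.28 -40
```

```text
time_s: 10.78
tcp_pos: [0.6011, 0.1342, 0.2688]
tcp_rot: [-0.003, 0.742, -0.67, 0.002]
wrist_force: [-1.1, -0.4, -0.5]
opening: 0.0371
t 10.78 cur [0.6011 0.1342 0.2688] yaw -84.13 open 0.0371 F [-1.1 -0.4 -0.5] q7 -1.8
turn [-0.013 -0.004 -1.471] shift [-0.1452  0.3925 -0.0583] rows>= 4.1
```

```bash
python3 -m crank '[[0,0,-0.5,-0.14,0.39,-0.05,-0.2],[0,0,-1,-0.14,0.39,-0.05,-0.2],[0,0,-1,-0.14,0.39,-0.05,-0.2],[0,0,-1,-0.14,0.39,-0.05,-0.2],[0,0,-1,-0.14,0.39,-0.05,-0.2]]'; python3 go.py 0.52 0.155 0.28 -40; python3 - <<'E'
from h import *
k=get_calibration('wrist'); im,d=snap('wrist','w5.png'); a=im[:,:,::-1].copy()
r=rect(k,a,.48,.64,.09,.34,.045,.0004); cv2.imwrite('pics/rect5.png',r)
r=rect(k,a,.48,.64,.09,.34,.034,.0004); cv2.imwrite('pics/rect5b.png',r)
E
```

```text
time_s: 11.4
tcp_pos: [0.5195, 0.1538, 0.2742]
tcp_rot: [-0.0, 0.888, -0.46, -0.0]
wrist_force: [0.2, 0.1, -0.6]
opening: 0.0378
t 11.4 cur [0.5195 0.1538 0.2742] yaw -54.71 open 0.0378 F [ 0.2  0.1 -0.6] q7 -1.37
turn [ 0.    0.   -0.49] shift [-0.0034 -0.0054 -0.0288] rows>= 1.4
```

View pics/w5.png

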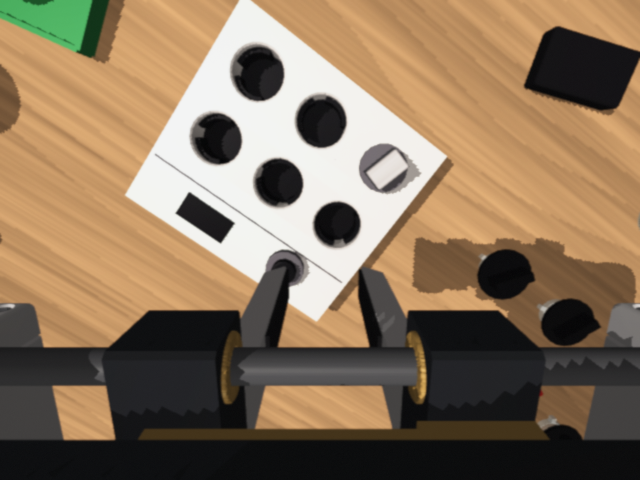

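View pics/rect5b.png

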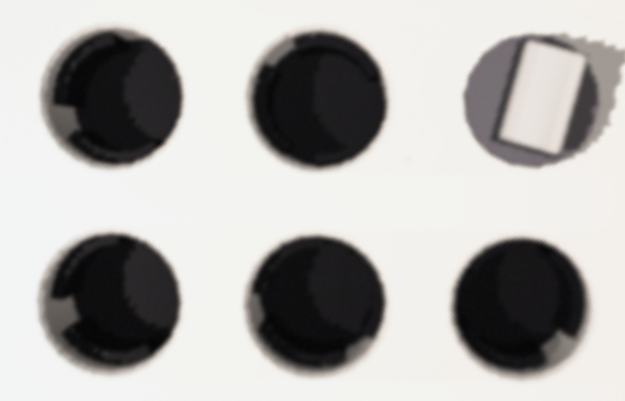

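```bash
cat > wells.py <<'E'
from h import *
import sys
def run(tag):
    k=get_calibration('wrist'); im,d=grab_frame('wrist'); a=im[:,:,::-1].copy()
    W={}
    r=rect(k,a,.46,.66,.06,.36,.045,.0004); g=cv2.cvtColor(r,6)
    m=(g<110).astype(np.uint8); m=cv2.morphologyEx(m,2,np.ones((5,5))); m=cv2.morphologyEx(m,3,np.ones((9,9)))
    n,l,st,ce=cv2.connectedComponentsWithStats(m)
    out=[]
    tiles=[]
    b=cv2.convertScaleAbs(cv2.GaussianBlur(g,(3,3),0))
    for (x,y) in [(.5174,.2959),(.5172,.2152),(.517,.1344),(.5979,.2943),(.5978,.2141)]:
        # rim: white->nonwhite edge at radius ~27mm, refine by radial search
        cx,cy=x,y
        for it in range(4):
            pts=[]
            for t in np.radians(np.arange(0,360,5)):
                rr=np.arange(.022,.034,.0002); X=cx+rr*np.cos(t);Y=cy+rr*np.sin(t)
                p=cv2.remap(g,((.36-Y)/.0004).astype(np.float32),((.66-X)/.0004).astype(np.float32),1).ravel().astype(float)
                gr=np.gradient(cv2.GaussianBlur(p[None],(1,9),0).ravel() if 0 else np.convolve(p,np.ones(5)/5,'same'))
                i=3+np.argmax(gr[3:-3]); pts.append([cx+rr[i]*np.cos(t),cy+rr[i]*np.sin(t),rr[i]])
            pts=np.array(pts); med=np.median(pts[:,2]); q=pts[abs(pts[:,2]-med)<.0035]
            A=np.c_[2*q[:,:2],np.ones(len(q))]; s=np.linalg.lstsq(A,(q[:,:2]**2).sum(1),rcond=None)[0]; cx,cy=s[:2]
        R=np.sqrt(s[2]+cx**2+cy**2); print('well',np.round([cx,cy,R],4),len(q))
        t=rect(k,a,cx-.03,cx+.03,cy-.03,cy+.03,.034,.0003)
        t=np.clip(t.astype(float)*2.2,0,255).astype(np.uint8)
        for r_ in (.0215,.027): cv2.circle(t,(100,100),int(r_/.0003),(0,0,255),1)
        cv2.line(t,(100,95),(100,105),(0,255,0),1);cv2.line(t,(95,100),(105,100),(0,255,0),1)
        tiles.append(cv2.resize(t,(260,260)))
    z=np.zeros_like(tiles[0]); cv2.imwrite('pics/wells_%s.png'%tag,np.vstack([np.hstack(tiles[3:]+[z]),np.hstack(tiles[:3])]))
run(sys.argv[1])
E
python3 wells.py a
```

```text
well [0.5204 0.2932 0.0268] 71
well [0.5201 0.2133 0.0266] 72
well [0.5194 0.1336 0.0262] 72
well [0.6003 0.2921 0.0266] 72
well [0.5998 0.2121 0.0263] 72
```

View pics/wells_a.png

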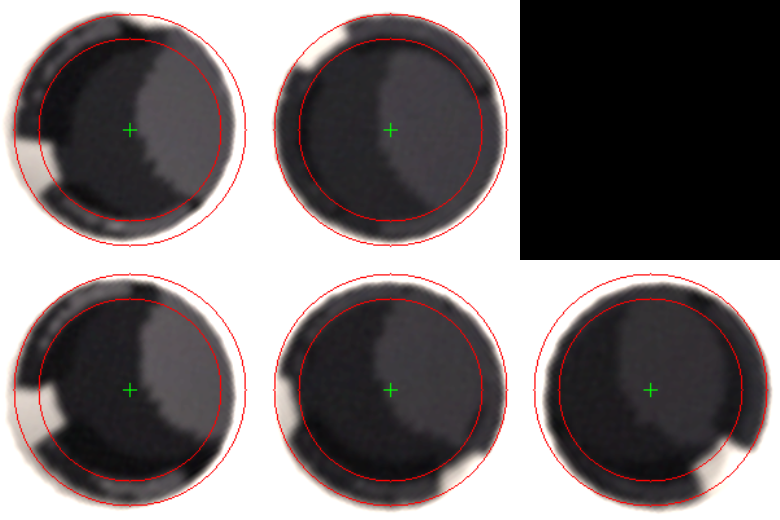

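```bash
python3 -m crank '[[0,0,-0.35,0.3,0.1,0,0],[0,0,-0.7,0.6,0.2,0,0],[0,0,-1,0.9,0.3,0,0],[0,0,-1,0.98,0.35,0,0]]'; python3 -m crank '[[0,0,-0.35,0,0,0,0],[0,0,-0.7,0,0,0,0],[0,0,-1,0,0,0,0]]';python3 -m crank '[[0,0,-0.35,0,0,0,0],[0,0,-0.7,0,0,0,0],[0,0,-1,0,0,0,0]]'; python3 go.py .5815 -.0696 .15 53.9
```

```text
time_s: 12.0
tcp_pos: [0.5767, -0.0488, 0.2739]
tcp_rot: [0.0, 0.977, -0.212, -0.0]
wrist_force: [0.1, 0.1, -0.1]
opening: 0.047
time_s: 12.38
tcp_pos: [0.5763, -0.0464, 0.274]
tcp_rot: [-0.0, 0.999, 0.05, -0.0]
wrist_force: [-0.0, 0.4, -0.2]
opening: 0.0469
time_s: 12.75
tcp_pos: [0.5763, -0.0463, 0.274]
tcp_rot: [-0.0, 0.952, 0.307, -0.0]
wrist_force: [0.2, -0.5, -0.0]
opening: 0.0469
t 12.75 cur [ 0.5763 -0.0463  0.274 ] yaw 35.73 open 0.0469 F [ 0.2 -0.5 -0. ] q7 0.53
turn [-0.001  0.    -0.606] shift [-0.0469  0.1101  0.6201] rows>= 2.0
```

```bash
python3 -m crank '[[0,0,-0.3,-0.047,0.11,0.3,0],[0,0,-0.606,-0.047,0.11,0.62,0],[0,0,-0.606,-0.047,0.11,0.62,0],[0,0,-0.606,-0.047,0.11,0.62,0]]'; python3 wl.py wrist .5815 -.0696 .04 .048 .064 w6.png; python3 wl.py wrist .5815 -.0696 .04 .024 .038;python3 go.py .5815 -.0696 .15 53.9
```

```text
time_s: 13.25
tcp_pos: [0.5823, -0.0692, 0.1521]
tcp_rot: [0.0, 0.893, 0.45, 0.001]
wrist_force: [0.6, 0.3, 0.5]
opening: 0.0468
n 886 c [584.3 -71.5] mean [583.3 -70.8  54.9] size [11.9 44.3] long ang 144.9 zmed 0.055
n 3564 c [584.3 -71.5] mean [582.4 -70.   31.1] size [62.9 63.1] long ang 134.7 zmed 0.0311
t 13.35 cur [ 0.5827 -0.0693  0.1529] yaw 53.55 open 0.0469 F [ 0.9 -0.2  0.1] q7 0.8
turn [ 0.006 -0.003 -0.012] shift [-0.0048 -0.0042  0.0143] rows>= 0.1
```

View pics/w6.png

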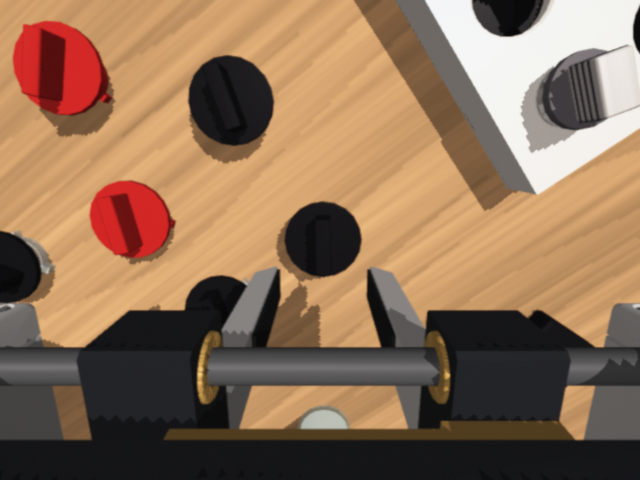

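```bash
python3 go.py .583 -.0715 .057 54.5
```

```text
t 13.35 cur [ 0.5827 -0.0693  0.1529] yaw 53.55 open 0.0469 F [ 0.9 -0.2  0.1] q7 0.8
turn [ 0.006 -0.003 -0.032] shift [-0.0087  0.006   0.4793] rows>= 1.5
```

```bash
python3 -m crank '[[0,0,-0.03,-0.009,0.006,0.25,0],[0,0,-0.03,-0.009,0.006,0.475,0],[0,0,-0.03,-0.009,0.006,0.475,0],[0,0,-0.03,-0.009,0.006,0.475,-1],[0,0,-0.03,-0.009,0.006,0.475,-1]]'; python3 -m crank '[[0,0,0,0,0,0,-1],[0,0,0,0,0,0,-1]]';python3 go.py .5187 .215 .2 67
```

```text
time_s: 13.98
tcp_pos: [0.582, -0.0718, 0.0566]
tcp_rot: [0.001, 0.889, 0.458, 0.001]
wrist_force: [-0.4, 0.2, -0.1]
opening: 0.0303
time_s: 14.22
tcp_pos: [0.5815, -0.0716, 0.0557]
tcp_rot: [0.0, 0.889, 0.459, 0.0]
wrist_force: [0.5, 0.8, -1.6]
opening: 0.0114
t 14.22 cur [ 0.5815 -0.0716  0.0557] yaw 54.58 open 0.0114 F [ 0.5  0.8 -1.6] q7 0.76
turn [ 0.001 -0.001 -0.414] shift [ 0.9863 -1.0862 -0.7217] rows>= 5.2
```

```bash
python3 -m crank '[[0,0,0,0,0,-0.3,-1],[0,0,0,0,0,-0.58,-1],[0,0,-0.2,0.2,-0.22,-0.6,-1],[0,0,-0.4,0.5,-0.55,-0.6,-1],[0,0,-0.4,0.8,-0.88,-0.6,-1]]'; cat > hc.py <<'E'
from held import *
s,im,P=cloud('wrist'); T=tool(s,P)
m=(abs(T[...,0])<.04)&(abs(T[...,1])<.04)&(T[...,2]>.020)&(T[...,2]<.034)
g=T[m]; print('fl',len(g),np.percentile(g[:,2],[5,50,95]).round(4), g.min(0).round(4),g.max(0).round(4))
e=[]
for x in np.arange(-.026,.0261,.002):
    h=g[abs(g[:,0]-x)<.001]
    if len(h)>2: e.append([x,h[:,1].min()])
e=np.array(e); print('circ',np.round(circ(e),4))
m=(abs(T[...,0])<.009)&(abs(T[...,1])<.035)&(T[...,2]>-.008)&(T[...,2]<.012)
g=T[m]
if len(g): print('wing',len(g),g.min(0).round(4),g.max(0).round(4))
cv2.imwrite('pics/held.png',im[:,:,::-1])
E
python3 hc.py; python3 go.py .5187 .215 .17 67
```

```text
time_s: 14.85
tcp_pos: [0.5412, 0.1099, 0.1755]
tcp_rot: [0.0, 0.836, 0.549, 0.0]
wrist_force: [1.5, 0.6, -1.5]
opening: 0.0117
fl 4319 [0.023  0.024  0.0253] [-0.0319 -0.03    0.02  ] [0.0312 0.0328 0.0297]
circ [-0.0004  0.0037  0.0334]
wing 2402 [-0.009  -0.0201 -0.0079] [0.009  0.0241 0.012 ]
t 14.9 cur [0.5387 0.1189 0.1759] yaw 67.06 open 0.0116 F [-3.9 12.2 -0.8] q7 0.68
turn [-0.003 -0.006  0.002] shift [ 0.4032 -0.2793  0.0312] rows>= 1.6
```

View pics/held.png

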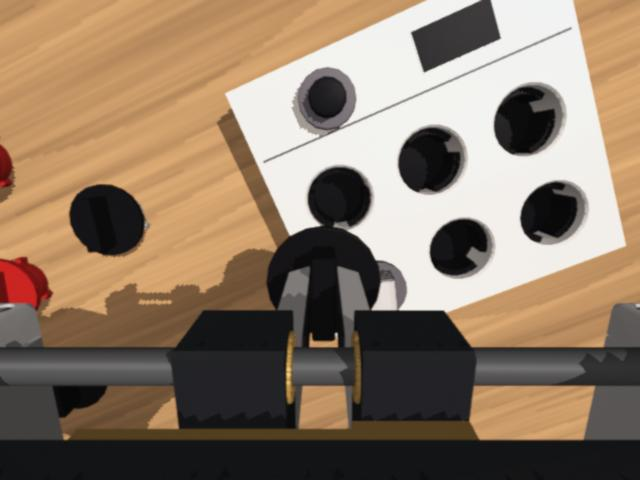

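```bash
python3 wells.py b; python3 go.py .5187 .215 .17 67
```

```text
well [0.5199 0.2935 0.027 ] 72
well [0.5189 0.2129 0.0263] 72
well [0.518  0.1334 0.0258] 70
well [0.6    0.2925 0.027 ] 72
well [0.5985 0.2119 0.0257] 72
t 14.95 cur [0.5398 0.1154 0.1758] yaw 67.07 open 0.0117 F [ 0.4 -0.4 -0.8] q7 0.69
turn [-0.002 -0.004  0.002] shift [ 0.4174 -0.2912  0.0301] rows>= 1.6
```

View pics/wells_b.png

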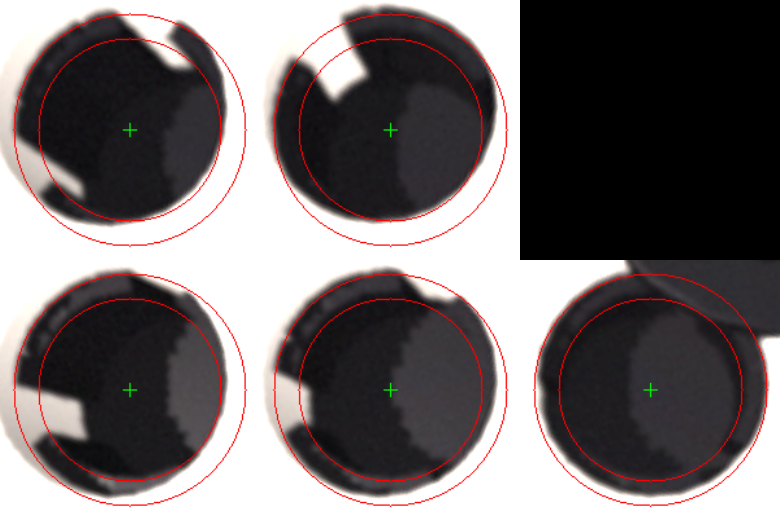

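```bash
python3 - <<'E'
import cv2,numpy as np
a=cv2.imread('pics/w5.png'); c=cv2.resize(a[235:355,455:625],None,fx=4.4,fy=4.4,interpolation=2); cv2.imwrite('pics/w5c.png',np.clip(c*1.5,0,255).astype(np.uint8))
E
```

```text
(no output)
```

View pics/w5c.png

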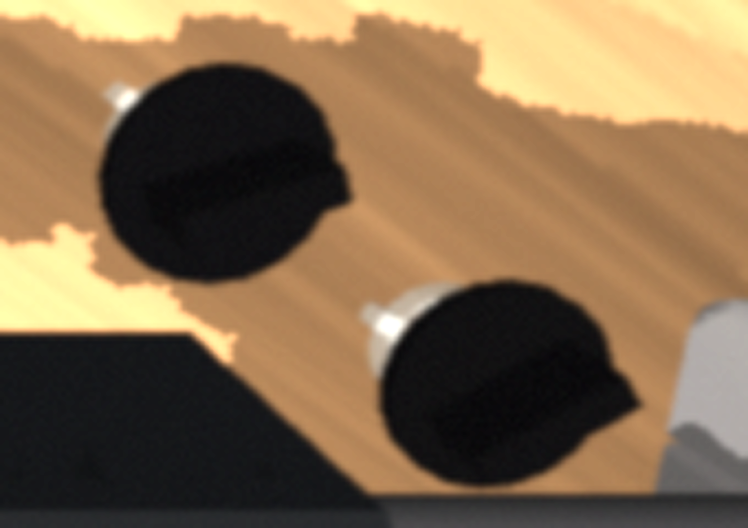

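```bash
python3 go.py .517 .2143 .13 70
```

```text
t 14.95 cur [0.5398 0.1154 0.1758] yaw 67.07 open 0.0117 F [ 0.4 -0.4 -0.8] q7 0.69
turn [-0.002 -0.004 -0.098] shift [ 0.4104 -0.2975  0.2301] rows>= 1.8
```

```bash
python3 -m crank '[[0,0,-0.1,0.2,-0.15,0,-1],[0,0,-0.1,0.41,-0.297,0.1,-1],[0,0,-0.1,0.41,-0.297,0.23,-1],[0,0,-0.1,0.41,-0.297,0.23,-1],[0,0,-0.1,0.41,-0.297,0.23,-1]]';python3 hc.py; python3 wells.py c;  python3 go.py .517 .2143 .095 70
```

```text
time_s: 15.58
tcp_pos: [0.5205, 0.2068, 0.1301]
tcp_rot: [0.0, 0.821, 0.57, 0.0]
wrist_force: [0.1, -0.1, -2.0]
opening: 0.0118
fl 4298 [0.0229 0.024  0.0252] [-0.0321 -0.0299  0.02  ] [0.0311 0.0325 0.03  ]
circ [-0.0005  0.0032  0.033 ]
wing 2402 [-0.009  -0.0202 -0.0079] [0.009  0.024  0.0119]
well [0.5203 0.2935 0.0268] 69
well [0.5187 0.2134 0.0259] 58
well [0.5173 0.1358 0.0246] 70
well [0.5998 0.2932 0.0266] 68
well [0.5995 0.2121 0.0257] 57
t 15.68 cur [0.5206 0.2069 0.1303] yaw 69.53 open 0.0116 F [-0.2  0.2 -2.2] q7 0.51
turn [ 0.002 -0.001 -0.016] shift [ 0.0284 -0.0303  0.1765] rows>= 0.6
```

View pics/held.png

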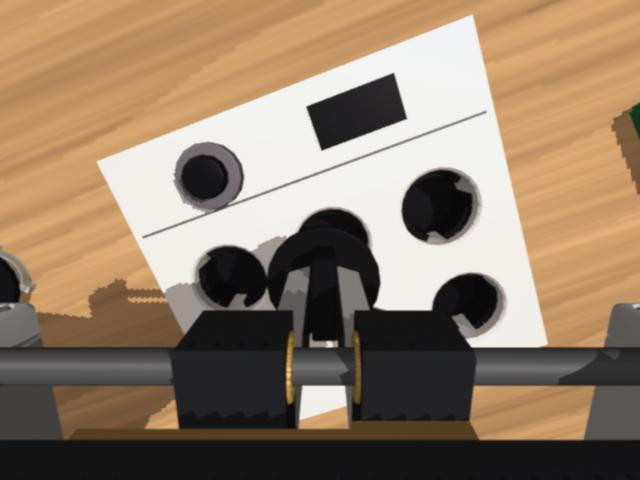

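```bash
python3 -m crank '[[0,0,-0.01,0.028,-0.03,0,-1],[0,0,-0.01,0.028,-0.03,0.05,-1],[0,0,-0.01,0.028,-0.03,0.13,-1],[0,0,-0.01,0.028,-0.03,0.13,-1],[0,0,-0.01,0.028,-0.03,0.13,-1]]'; python3 go.py .517 .2143 .09 70
```

```text
time_s: 16.3
tcp_pos: [0.5163, 0.2147, 0.1031]
tcp_rot: [-0.0, 0.82, 0.573, -0.0]
wrist_force: [-0.4, -0.2, -1.5]
opening: 0.0116
t 16.3 cur [0.5163 0.2147 0.1031] yaw 69.89 open 0.0116 F [-0.4 -0.2 -1.5] q7 0.47
turn [-0.001  0.    -0.004] shift [-0.0006  0.0041  0.0656] rows>= 0.2
```

```bash
python3 -m crank '[[0,0,0,0,0.003,0.02,-1],[0,0,0,0,0.003,0.045,-1],[0,0,0,0,0.003,0.045,-1]]'; python3 go.py .517 .2143 .077 70
```

```text
time_s: 16.68
tcp_pos: [0.5169, 0.2145, 0.094]
tcp_rot: [-0.0, 0.82, 0.573, 0.0]
wrist_force: [1.0, -0.2, -1.7]
opening: 0.0117
t 16.68 cur [0.5169 0.2145 0.094 ] yaw 69.89 open 0.0117 F [ 1.  -0.2 -1.7] q7 0.47
turn [-0.    -0.    -0.004] shift [-0.0007  0.0007  0.0848] rows>= 0.3
```

No contact yet; it is in the bore. Continue down to see whether it goes straight through the slots.

```bash
python3 -m crank '[[0,0,0,0,0,0.02,-1],[0,0,0,0,0,0.04,-1],[0,0,0,0,0,0.04,-1]]'; python3 go.py .517 .2143 .077 70
```

```text
time_s: 17.05
tcp_pos: [0.5169, 0.2145, 0.086]
tcp_rot: [-0.0, 0.82, 0.573, 0.0]
wrist_force: [3.1, 0.2, -3.0]
opening: 0.0115
t 17.05 cur [0.5169 0.2145 0.086 ] yaw 69.9 open 0.0115 F [ 3.1  0.2 -3. ] q7 0.46
turn [-0.    -0.    -0.003] shift [-0.0007  0.001   0.0449] rows>= 0.1
```

```bash
python3 -m crank '[[0,0,0,0,0,0.02,-1],[0,0,0,0,0,0.042,-1],[0,0,0,0,0,0.042,-1]]'; python3 go.py .517 .2143 .077 70
```

```text
time_s: 17.42
tcp_pos: [0.5168, 0.2144, 0.0775]
tcp_rot: [-0.0, 0.82, 0.573, -0.0]
wrist_force: [2.7, 0.9, -3.6]
opening: 0.0118
t 17.43 cur [0.5168 0.2144 0.0775] yaw 69.89 open 0.0118 F [ 2.7  0.9 -3.6] q7 0.45
turn [-0.    -0.    -0.004] shift [-0.0003  0.001   0.0025] rows>= 0.0
```

```bash
python3 -m crank '[[0,0,0,0,0,0,-0.3],[0,0,0,0,0,0,-0.3],[0,0,0,0,0,-0.25,-0.3],[0,0,0,0,0,-0.55,0],[0,0,0,0,0,-0.55,0]]'; python3 go.py .5815 -.1785 .15 69.5
```

```text
time_s: 18.05
tcp_pos: [0.5185, 0.2153, 0.1921]
tcp_rot: [0.001, 0.82, 0.573, 0.003]
wrist_force: [0.1, -0.2, 0.2]
opening: 0.0464
t 18.05 cur [0.5185 0.2153 0.1921] yaw 69.89 open 0.0464 F [ 0.1 -0.2  0.2] q7 0.54
turn [ 0.01  -0.007  0.013] shift [-1.7415  0.972   0.2087] rows>= 6.4
```

```bash
python3 -m crank '[[0,0,0,-0.25,0.14,0,0],[0,0,0,-0.5,0.28,0,0],[0,0,0,-0.75,0.42,0,0],[0,0,0,-1,0.56,0,0]]'; python3 -m crank '[[0,0,0,-0.25,0.14,0,0],[0,0,0,-0.5,0.28,0,0],[0,0,0,-0.74,0.41,0.1,0],[0,0,0,-0.74,0.41,0.2,0],[0,0,0,-0.74,0.41,0.2,0]]';python3 go.py .5815 -.1785 .057 69.5; python3 wl.py wrist .5815 -.1785 .04 .048 .064 w7.png; python3 wl.py wrist .5815 -.1785 .04 .024 .038; python3 go.py .5815 -.1785 .057 69.5
```

```text
time_s: 18.55
tcp_pos: [0.5529, -0.0139, 0.1874]
tcp_rot: [-0.0, 0.82, 0.573, -0.0]
wrist_force: [1.4, 0.0, 0.4]
opening: 0.047
time_s: 19.18
tcp_pos: [0.5783, -0.1782, 0.146]
tcp_rot: [-0.002, 0.82, 0.573, -0.001]
wrist_force: [0.9, 0.1, 1.3]
opening: 0.047
t 19.18 cur [ 0.5783 -0.1782  0.146 ] yaw 69.92 open 0.047 F [0.9 0.1 1.3] q7 1.25
turn [-0.007 -0.001  0.014] shift [0.0038 0.0174 0.4448] rows>= 1.4
n 925 c [ 582.7 -180.3] mean [ 581.9 -180.    54.9] size [11.4 44.2] long ang 160.0 zmed 0.055
n 3687 c [ 582.1 -180.1] mean [ 580.4 -179.6   31.1] size [62.8 62.2] long ang 70.5 zmed 0.0311
t 19.27 cur [ 0.5795 -0.1776  0.1481] yaw 70.0 open 0.0472 F [-0.8  0.4  1. ] q7 1.25
turn [-0.001 -0.001  0.017] shift [-0.0012  0.0111  0.4556] rows>= 1.5
```

View pics/w7.png

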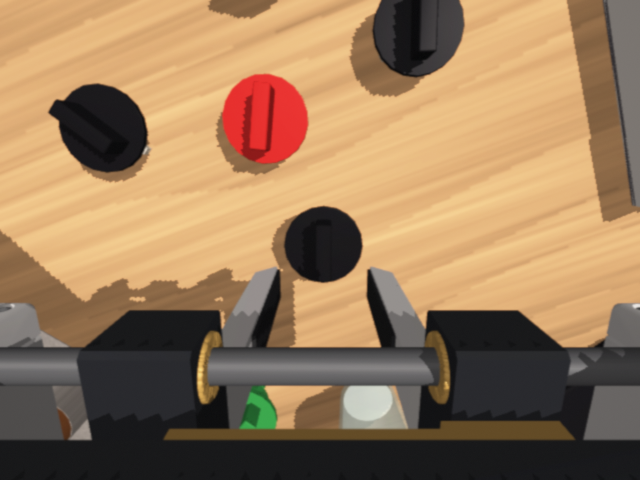

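```bash
python3 go.py .5825 -.1802 .057 70
```

```text
t 19.27 cur [ 0.5795 -0.1776  0.1481] yaw 70.0 open 0.0472 F [-0.8  0.4  1. ] q7 1.25
turn [-0.001 -0.001 -0.   ] shift [-0.0075  0.0187  0.4556] rows>= 1.5
```

```bash
python3 -m crank '[[0,0,0,-0.007,0.019,0.25,0],[0,0,0,-0.007,0.019,0.455,0],[0,0,0,-0.007,0.019,0.455,0],[0,0,0,-0.007,0.019,0.455,-1],[0,0,0,-0.007,0.019,0.455,-1]]'; python3 -m crank '[[0,0,0,0,0,0,-1],[0,0,0,0,0,0,-1]]';python3 go.py .5982 .213 .17 70
```

```text
time_s: 19.9
tcp_pos: [0.5831, -0.1816, 0.0584]
tcp_rot: [0.001, 0.82, 0.573, 0.001]
wrist_force: [0.9, -0.4, -0.3]
opening: 0.0308
time_s: 20.15
tcp_pos: [0.5827, -0.1816, 0.0573]
tcp_rot: [0.0, 0.82, 0.573, 0.0]
wrist_force: [0.2, 0.5, -0.7]
opening: 0.0117
t 20.15 cur [ 0.5827 -0.1816  0.0573] yaw 69.89 open 0.0117 F [ 0.2  0.5 -0.7] q7 1.2
turn [ 0.001 -0.    -0.004] shift [ 1.8797 -0.6052 -0.5635] rows>= 6.6
```

View pics/wells_c.png

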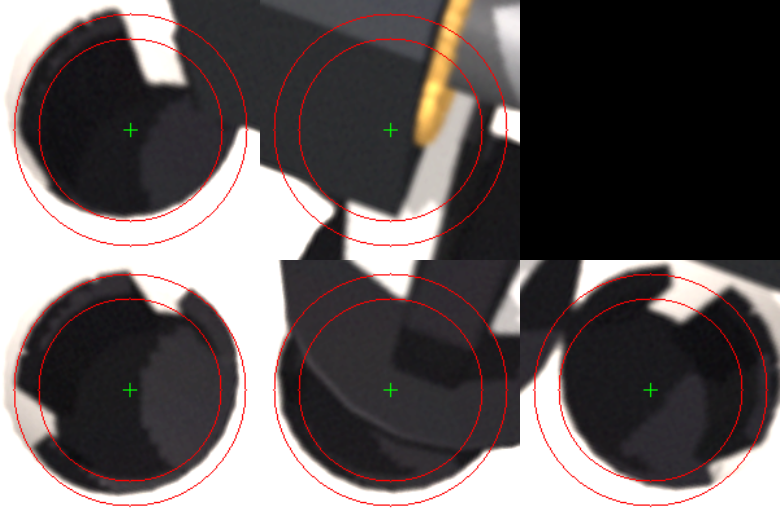

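```bash
python3 -m crank '[[0,0,0,0,0,-0.3,-1],[0,0,0,0,0,-0.58,-1],[0,0,0,0.2,-0.06,-0.6,-1],[0,0,0,0.5,-0.16,-0.6,-1],[0,0,0,0.8,-0.26,-0.6,-1]]';python3 go.py .519 .295 .175 71
```

```text
time_s: 20.78
tcp_pos: [0.5884, -0.0136, 0.1771]
tcp_rot: [0.0, 0.82, 0.572, 0.0]
wrist_force: [0.4, 1.0, -1.5]
opening: 0.0117
t 20.77 cur [ 0.5884 -0.0136  0.1771] yaw 69.84 open 0.0117 F [ 0.4  1.  -1.5] q7 0.97
turn [ 0.     0.    -0.039] shift [ 1.3288 -0.8573  0.0103] rows>= 5.1
```

```bash
python3 -m crank '[[0,0,0,0.25,-0.15,0,-1],[0,0,0,0.5,-0.32,0,-1],[0,0,0,0.75,-0.48,0,-1],[0,0,0,0.95,-0.61,0,-1]]';python3 -m crank '[[0,0,-0.1,0.18,-0.12,0,-1],[0,0,-0.1,0.31,-0.2,0,-1],[0,0,-0.1,0.31,-0.2,0.1,-1],[0,0,-0.1,0.31,-0.2,0.2,-1],[0,0,-0.1,0.31,-0.2,0.2,-1]]';python3 hc.py; python3 wells.py d; python3 go.py .518 .294 .105 73
```

```text
time_s: 21.28
tcp_pos: [0.5384, 0.2076, 0.177]
tcp_rot: [-0.0, 0.819, 0.573, 0.0]
wrist_force: [0.7, -0.3, -1.3]
opening: 0.0121
time_s: 21.9
tcp_pos: [0.5226, 0.2757, 0.1349]
tcp_rot: [-0.0, 0.805, 0.594, -0.002]
wrist_force: [0.4, 1.3, -1.6]
opening: 0.0116
fl 4582 [0.0247 0.0258 0.0271] [-0.0322 -0.0323  0.02  ] [0.0312 0.0301 0.0313]
circ [-0.0005  0.001   0.033 ]
wing 2366 [-0.009  -0.0224 -0.008 ] [0.009  0.0217 0.012 ]
well [0.5192 0.2936 0.0253] 63
well [0.5149 0.2119 0.0284] 52
well [0.5184 0.1326 0.0271] 70
well [0.5996 0.2961 0.0244] 54
well [0.5974 0.2149 0.0263] 49
t 22.0 cur [0.5234 0.2766 0.1368] yaw 72.84 open 0.0118 F [ 0.3 -0.  -1.1] q7 0.45
turn [-0.001  0.001 -0.005] shift [ 0.0752 -0.0512  0.1589] rows>= 0.6
```

View pics/held.png

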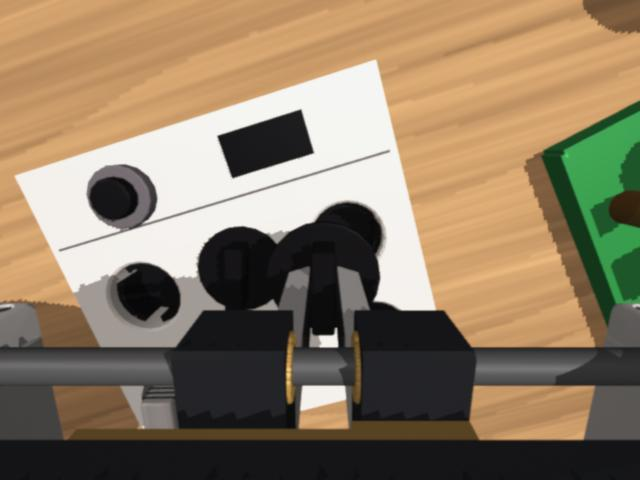

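View pics/wells_d.png

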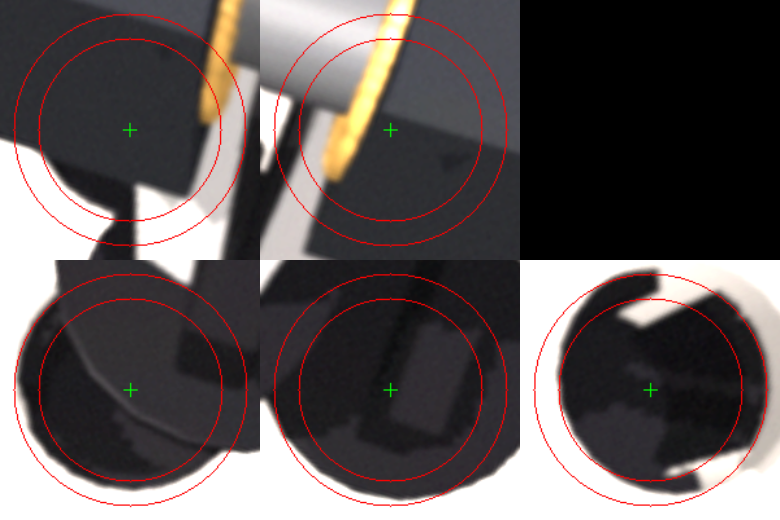

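```bash
python3 go.py .5198 .2934 .105 73
```

```text
t 22.0 cur [0.5234 0.2766 0.1368] yaw 72.84 open 0.0118 F [ 0.3 -0.  -1.1] q7 0.45
turn [-0.001  0.001 -0.005] shift [ 0.075  -0.0417  0.1589] rows>= 0.6
```

```bash
python3 -m crank '[[0,0,0,0.075,-0.042,0,-1],[0,0,0,0.075,-0.042,0.08,-1],[0,0,0,0.075,-0.042,0.15,-1],[0,0,0,0.075,-0.042,0.15,-1],[0,0,0,0.075,-0.042,0.15,-1]]'; python3 go.py .5198 .2934 .0945 73
```

```text
time_s: 22.62
tcp_pos: [0.5196, 0.294, 0.1069]
tcp_rot: [-0.0, 0.804, 0.594, -0.0]
wrist_force: [-0.3, 0.2, -1.7]
opening: 0.0118
t 22.62 cur [0.5196 0.294  0.1069] yaw 72.88 open 0.0118 F [-0.3  0.2 -1.7] q7 0.4
turn [-0.     0.    -0.004] shift [-0.0026  0.0019  0.0618] rows>= 0.2
```

```bash
python3 -m crank '[[0,0,0,-0.002,0.002,0.03,-1],[0,0,0,-0.002,0.002,0.06,-1],[0,0,0,-0.002,0.002,0.07,-1],[0,0,0,-0.002,0.002,0.07,-1]]'; python3 go.py .5198 .2934 .0783 73
```

```text
time_s: 23.12
tcp_pos: [0.5198, 0.2936, 0.0927]
tcp_rot: [-0.0, 0.804, 0.594, 0.0]
wrist_force: [1.1, 0.1, -2.7]
opening: 0.0118
t 23.12 cur [0.5198 0.2936 0.0927] yaw 72.89 open 0.0118 F [ 1.1  0.1 -2.7] q7 0.39
turn [-0.    -0.    -0.004] shift [-0.0012  0.0003  0.0722] rows>= 0.2
```

```bash
python3 -m crank '[[0,0,0,0,0,0.015,-1],[0,0,0,0,0,0.03,-1],[0,0,0,0,0,0.04,-1],[0,0,0,0,0,0.04,-1]]'; python3 go.py .5198 .2934 .0783 73
```

```text
time_s: 23.62
tcp_pos: [0.5197, 0.2936, 0.0847]
tcp_rot: [-0.0, 0.804, 0.594, -0.0]
wrist_force: [1.9, 1.2, -2.4]
opening: 0.0116
t 23.62 cur [0.5197 0.2936 0.0847] yaw 72.9 open 0.0116 F [ 1.9  1.2 -2.4] q7 0.39
turn [-0.    -0.    -0.003] shift [-0.001   0.0006  0.032 ] rows>= 0.1
```

```bash
python3 -m crank '[[0,0,0,0,0,0.015,-1],[0,0,0,0,0,0.033,-1],[0,0,0,0,0,0.033,-1],[0,0,0,0,0,0.033,-1]]'; python3 go.py .5198 .2934 .0783 73;  python3 -m crank '[[0,0,0,0,0,0,-0.3],[0,0,0,0,0,0,-0.3],[0,0,0,0,0,-0.25,-0.3],[0,0,0,0,0,-0.55,0],[0,0,0,0,0,-0.55,0]]'; python3 go.py .4556 -.0611 .19 72.6
```

```text
time_s: 24.12
tcp_pos: [0.5197, 0.2936, 0.0781]
tcp_rot: [-0.0, 0.804, 0.594, -0.0]
wrist_force: [2.1, 0.8, -3.1]
opening: 0.0116
t 24.12 cur [0.5197 0.2936 0.0781] yaw 72.89 open 0.0116 F [ 2.1  0.8 -3.1] q7 0.38
turn [-0.    -0.    -0.004] shift [-0.0009  0.0006 -0.001 ] rows>= 0.0
time_s: 24.75
tcp_pos: [0.5212, 0.2948, 0.1926]
tcp_rot: [0.001, 0.804, 0.594, 0.003]
wrist_force: [0.2, -0.5, -1.2]
opening: 0.0464
t 24.75 cur [0.5212 0.2948 0.1926] yaw 72.89 open 0.0464 F [ 0.2 -0.5 -1.2] q7 0.46
turn [ 0.009 -0.008  0.01 ] shift [-1.7974  0.2099  0.0062] rows>= 5.8
```

```bash
python3 -m crank '[[0,0,0,-0.3,0.03,0,0],[0,0,0,-0.6,0.06,0,0],[0,0,0,-0.9,0.1,0,0],[0,0,0,-0.9,0.1,0,0]]'; python3 -m crank '[[0,0,0,-0.3,0.03,0,0],[0,0,0,-0.6,0.06,0.1,0],[0,0,0,-0.9,0.1,0.2,0],[0,0,0,-0.9,0.1,0.2,0],[0,0,0,-0.9,0.1,0.2,0]]';python3 wl.py wrist .4556 -.0611 .04 .048 .064 w8.png; python3 wl.py wrist .4556 -.0611 .04 .024 .038; python3 go.py .4556 -.0611 .057 72.6
```

```text
time_s: 25.25
tcp_pos: [0.4853, 0.111, 0.1876]
tcp_rot: [0.001, 0.806, 0.592, -0.001]
wrist_force: [-0.1, 0.5, 1.3]
opening: 0.0468
time_s: 25.88
tcp_pos: [0.4522, -0.0615, 0.148]
tcp_rot: [-0.0, 0.804, 0.594, 0.0]
wrist_force: [-0.8, 0.0, 0.5]
opening: 0.047
n 931 c [456.3 -62.9] mean [455.4 -62.8  54.9] size [12.  43.9] long ang 162.6 zmed 0.055
n 3668 c [456.5 -63.1] mean [454.1 -62.3  31.1] size [63.  63.2] long ang 151.1 zmed 0.0311
t 25.98 cur [ 0.4525 -0.0608  0.1484] yaw 73.01 open 0.0468 F [-0.6 -0.3  0.3] q7 1.18
turn [ 0.    -0.001  0.014] shift [0.0029 0.015  0.457 ] rows>= 1.5
```

View pics/w8.png

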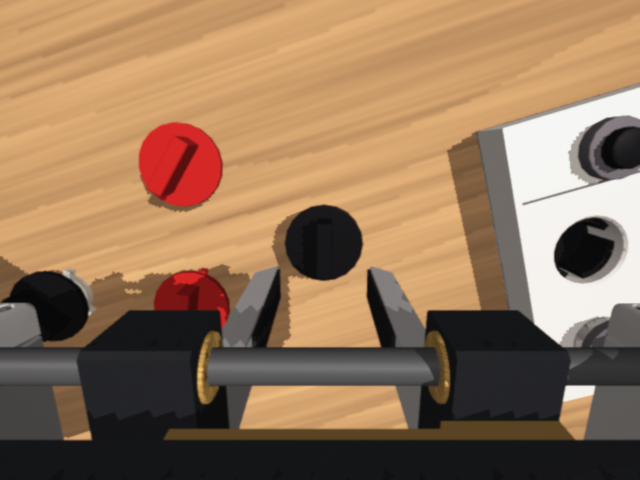

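```bash
python3 go.py .4564 -.063 .057 72.6
```

```text
t 25.98 cur [ 0.4525 -0.0608  0.1484] yaw 73.01 open 0.0468 F [-0.6 -0.3  0.3] q7 1.18
turn [ 0.    -0.001  0.014] shift [-0.005   0.0216  0.457 ] rows>= 1.5
```

```bash
python3 -m crank '[[0,0,0.014,-0.005,0.02,0.25,0],[0,0,0.014,-0.005,0.02,0.457,0],[0,0,0.014,-0.005,0.02,0.457,0],[0,0,0.014,-0.005,0.02,0.457,-1],[0,0,0.014,-0.005,0.02,0.457,-1]]'; python3 -m crank '[[0,0,0,0,0,0,-1],[0,0,0,0,0,0,-1]]'; python3 -m crank '[[0,0,0,0,0,-0.3,-1],[0,0,0,0,0,-0.6,-1],[0,0,0,0,0,-0.6,-1],[0,0,0,0,0,-0.6,-1]]';python3 go.py .5176 .1336 .17 69; python3 loc.py | head -9;python3 - <<'E'
import cv2,numpy as np
a=cv2.imread('pics/w8.png'); c=cv2.resize(a[190:350,0:240],None,fx=3.3,fy=3.3,interpolation=2); cv2.imwrite('pics/w8c.png',np.clip(c*1.3,0,255).astype(np.uint8))
E
```

```text
time_s: 26.6
tcp_pos: [0.4561, -0.064, 0.0577]
tcp_rot: [0.0, 0.806, 0.591, 0.0]
wrist_force: [0.4, 0.3, -0.7]
opening: 0.0303
time_s: 26.85
tcp_pos: [0.4558, -0.0644, 0.0572]
tcp_rot: [0.0, 0.807, 0.591, 0.0]
wrist_force: [-0.4, 0.3, -2.7]
opening: 0.0119
time_s: 27.35
tcp_pos: [0.4552, -0.0646, 0.1765]
tcp_rot: [0.0, 0.807, 0.591, -0.0]
wrist_force: [-0.6, 0.3, -1.1]
opening: 0.0118
t 27.35 cur [ 0.4552 -0.0646  0.1765] yaw 72.45 open 0.0118 F [-0.6  0.3 -1.1] q7 1.2
turn [-0.001  0.001  0.115] shift [ 1.0392 -0.0014  0.0318] rows>= 3.3
0.89 rgb [23 22 22] zt 0.078 flange c [0.5173 0.2133] wing c [0.5175 0.2143] ang 160.3 128
0.82 rgb [17 82 29] zt 0.057 flange c [ 0.7108 -0.3054] wing c [ 0.712  -0.3063] ang 121.6 109
0.8 rgb [12 11 11] zt 0.057 flange c [ 0.4394 -0.3011] wing c [ 0.4396 -0.3027] ang 32.0 127
0.79 rgb [81  8  6] zt 0.057 flange c [ 0.4752 -0.1871] wing c [ 0.4779 -0.1867] ang 146.4 104
0.62 rgb [22 21 21] zt 0.078 flange c [0.5193 0.293 ] wing c [0.5182 0.2936] ang 163.3 132
[0.5979 0.2943]
[0.5978 0.2141]
[0.5955 0.1336]
[0.5174 0.2959]loc.py:28: RuntimeWarning: Mean of empty slice.
  g=P[P[:,2]>.055]; print('lamp',g.mean(0).round(4),len(g),np.percentile(P[:,2],99));
  ret = um.true_divide(
loc.py:30: RuntimeWarning: Mean of empty slice.
  print(circ(P[(P[:,2]>.03)&(P[:,2]<.05)][:,:2]), P[(P[:,2]>.03)&(P[:,2]<.05)].mean(0))
```

View pics/w8c.png

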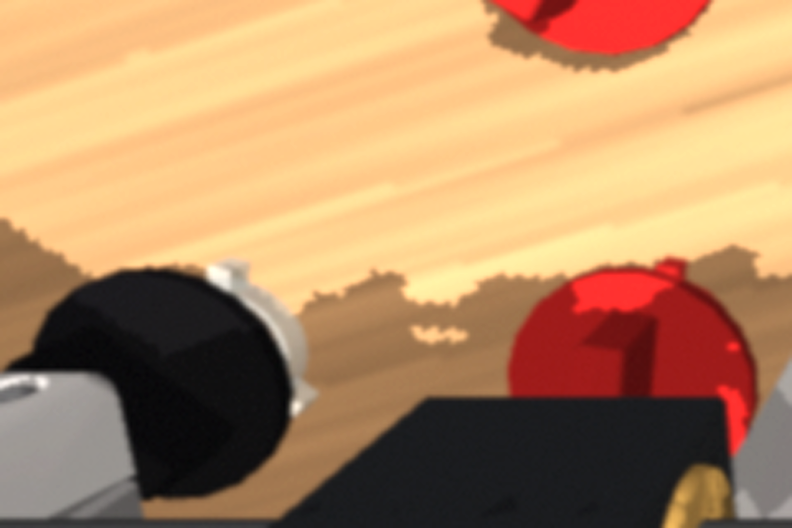

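```bash
python3 hc.py; python3 go.py .565 .19 .175 69
```

```text
fl 4586 [0.0247 0.0258 0.0271] [-0.0322 -0.0322  0.02  ] [0.0311 0.0304 0.032 ]
circ [-0.0004  0.0012  0.0331]
wing 2372 [-0.009  -0.0228 -0.0079] [0.009  0.0211 0.012 ]
t 27.55 cur [ 0.455  -0.0642  0.1758] yaw 72.48 open 0.0118 F [ 0.4 -0.4 -2.3] q7 1.2
turn [-0.004 -0.     0.116] shift [1.3776 0.1416 0.0037] rows>= 4.4
```

```bash
python3 -m crank '[[0,0,0.05,0.25,0.03,0,-1],[0,0,0.116,0.5,0.06,0,-1],[0,0,0.116,0.75,0.09,0,-1],[0,0,0.116,0.95,0.1,0,-1]]'; python3 -m crank '[[0,0,0,0.22,0.02,0,-1],[0,0,0,0.43,0.04,0,-1],[0,0,0,0.43,0.04,0,-1],[0,0,0,0.43,0.04,0,-1]]'; python3 wells.py e; python3 go.py .5993 .2121 .135 69
```

```text
time_s: 28.05
tcp_pos: [0.5321, 0.1128, 0.1759]
tcp_rot: [-0.001, 0.824, 0.567, -0.0]
wrist_force: [0.4, -1.1, -1.0]
opening: 0.0115
time_s: 28.55
tcp_pos: [0.5697, 0.1877, 0.1758]
tcp_rot: [-0.0, 0.824, 0.566, -0.001]
wrist_force: [-0.1, 0.0, -1.1]
opening: 0.0117
well [0.5198 0.2941 0.0324] 72
well [0.5191 0.213  0.0321] 72
well [0.5186 0.1346 0.0257] 72
well [0.6002 0.2927 0.0268] 71
well [0.5984 0.2142 0.0248] 60
t 28.6 cur [0.5698 0.1872 0.1761] yaw 68.96 open 0.0118 F [-0.6 -0.3 -0.8] q7 0.58
turn [-0.002  0.002 -0.001] shift [0.1691 0.093  0.2055] rows>= 0.9
```

View pics/wells_e.png

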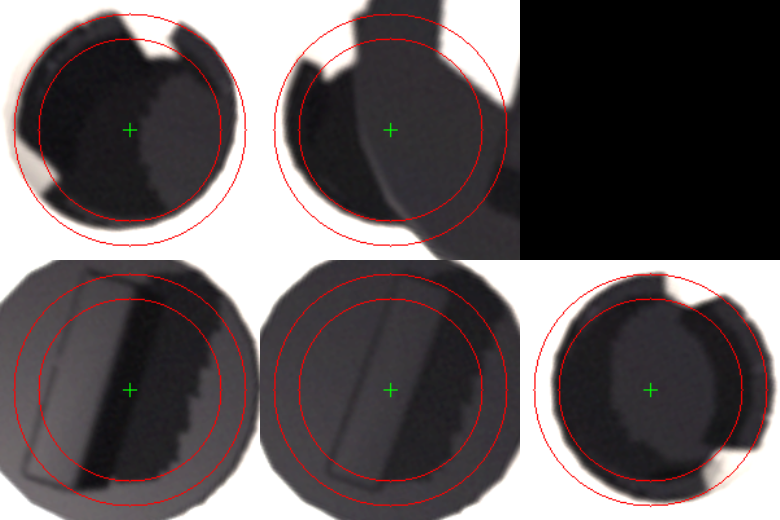

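```bash
python3 -m crank '[[0,0,0,0.169,0.093,0,-1],[0,0,0,0.169,0.093,0.1,-1],[0,0,0,0.169,0.093,0.25,-1],[0,0,0,0.169,0.093,0.34,-1],[0,0,0,0.169,0.093,0.34,-1]]'; python3 go.py .5994 .212 .0925 69
```

```text
time_s: 29.22
tcp_pos: [0.599, 0.2121, 0.1077]
tcp_rot: [-0.0, 0.824, 0.566, -0.001]
wrist_force: [0.1, 0.5, 0.1]
opening: 0.012
t 29.23 cur [0.599  0.2121 0.1077] yaw 68.96 open 0.012 F [0.1 0.5 0.1] q7 0.52
turn [-0.003  0.003 -0.001] shift [0.0004 0.0024 0.0761] rows>= 0.2
```

```bash
python3 -m crank '[[0,0,0,0,0.002,0.03,-1],[0,0,0,0,0.002,0.06,-1],[0,0,0,0,0.002,0.075,-1],[0,0,0,0,0.002,0.075,-1]]'; python3 go.py .5994 .212 .0925 69; python3 -m crank '[[0,0,0,0,0,0.015,-1],[0,0,0,0,0,0.03,-1],[0,0,0,0,0,0.04,-1],[0,0,0,0,0,0.04,-1]]'; python3 go.py .5994 .212 .0783 69
```

```text
time_s: 29.72
tcp_pos: [0.6, 0.2129, 0.0938]
tcp_rot: [-0.0, 0.824, 0.566, -0.0]
wrist_force: [-0.1, 1.4, -1.0]
opening: 0.0117
t 29.73 cur [0.6    0.2129 0.0938] yaw 69.0 open 0.0117 F [-0.1  1.4 -1. ] q7 0.51
turn [-0.  0. -0.] shift [-0.0055 -0.0012  0.0064] rows>= 0.0
time_s: 30.22
tcp_pos: [0.6, 0.2129, 0.0857]
tcp_rot: [-0.0, 0.824, 0.566, -0.0]
wrist_force: [0.1, 0.4, -1.4]
opening: 0.0117
t 30.23 cur [0.6    0.2129 0.0857] yaw 69.0 open 0.0117 F [ 0.1  0.4 -1.4] q7 0.51
turn [-0.001  0.    -0.   ] shift [-0.0053 -0.001   0.0368] rows>= 0.1
```

Through again (phase guess was right). Finish, release, head for the last cell.

```bash
python3 -m crank '[[0,0,0,0,0,0.02,-1],[0,0,0,0,0,0.037,-1],[0,0,0,0,0,0.037,-1],[0,0,0,0,0,0.037,-1]]';  python3 -m crank '[[0,0,0,0,0,0,-0.3],[0,0,0,0,0,0,-0.3],[0,0,0,0,0,-0.25,-0.3],[0,0,0,0,0,-0.55,0],[0,0,0,0,0,-0.55,0]]'; python3 go.py .4394 -.3011 .19 -58
```

```text
time_s: 30.72
tcp_pos: [0.6, 0.213, 0.0784]
tcp_rot: [-0.0, 0.824, 0.566, -0.0]
wrist_force: [0.2, -0.5, -1.9]
opening: 0.0116
time_s: 31.35
tcp_pos: [0.6018, 0.214, 0.1932]
tcp_rot: [0.001, 0.824, 0.566, 0.003]
wrist_force: [0.1, -0.7, -0.7]
opening: 0.0464
t 31.35 cur [0.6018 0.214  0.1932] yaw 68.99 open 0.0464 F [ 0.1 -0.7 -0.7] q7 0.56
turn [-4.000e-03 -1.600e-02  4.233e+00] shift [-2.6956  0.1651  0.0051] rows>= 11.9
```

```bash
python3 -m crank '[[0,0,0.34,-0.23,0.01,0,0],[0,0,0.68,-0.45,0.03,0,0],[0,0,1,-0.67,0.04,0,0]]'; python3 -m crank '[[0,0,0.34,-0.19,0.12,0,0],[0,0,0.68,-0.38,0.25,0,0],[0,0,1,-0.56,0.37,0,0]]'; python3 -m crank '[[0,0,0.34,-0.1,0.2,0,0],[0,0,0.68,-0.2,0.4,0,0],[0,0,1,-0.3,0.6,0,0]]'; python3 -m crank '[[0,0,0.34,0.01,0.22,0,0],[0,0,0.68,0.03,0.45,0,0],[0,0,1,0.04,0.67,0,0],[0,0,1,0.04,0.67,0,0],[0,0,1,0.04,0.67,0,0]]'; python3 go.py .4394 -.3011 .15 -58
```

```text
time_s: 31.72
tcp_pos: [0.5589, 0.0835, 0.1881]
tcp_rot: [-0.0, 0.944, 0.331, -0.0]
wrist_force: [0.7, -0.0, -0.5]
opening: 0.0469
time_s: 32.1
tcp_pos: [0.5182, -0.0445, 0.1882]
tcp_rot: [0.0, 0.997, 0.075, -0.0]
wrist_force: [0.6, -0.6, 0.3]
opening: 0.0472
time_s: 32.48
tcp_pos: [0.4777, -0.1722, 0.1882]
tcp_rot: [0.0, 0.983, -0.185, -0.0]
wrist_force: [0.0, -0.6, -0.7]
opening: 0.0471
time_s: 33.1
tcp_pos: [0.4381, -0.2981, 0.1881]
tcp_rot: [-0.0, 0.903, -0.43, -0.0]
wrist_force: [-0.4, 0.4, 0.3]
opening: 0.0468
t 33.1 cur [ 0.4381 -0.2981  0.1881] yaw -50.9 open 0.0468 F [-0.4  0.4  0.3] q7 -0.36
turn [0.    0.001 0.237] shift [0.0158 0.0042 0.1905] rows>= 0.7
```

```bash
python3 -m crank '[[0,0,0.237,0.016,0.004,0.1,0],[0,0,0.237,0.016,0.004,0.19,0],[0,0,0.237,0.016,0.004,0.19,0]]'; python3 wl.py wrist .4394 -.3011 .04 .048 .064 w9.png; python3 wl.py wrist .4394 -.3011 .04 .024 .038; python3 go.py .4394 -.3011 .057 -58
```

```text
time_s: 33.48
tcp_pos: [0.4392, -0.3003, 0.1494]
tcp_rot: [-0.0, 0.875, -0.484, -0.001]
wrist_force: [-1.1, -0.3, -0.5]
opening: 0.0469
n 900 c [ 441.7 -305.4] mean [ 442.5 -304.8   54.9] size [43.6 12. ] long ang 30.8 zmed 0.055
n 3634 c [ 441.5 -305.4] mean [ 443.4 -304.2   31. ] size [63.  62.7] long ang 4.8 zmed 0.031
t 33.58 cur [ 0.4398 -0.3012  0.1509] yaw -58.01 open 0.047 F [ 0.6 -0.2 -0.1] q7 -0.48
turn [-0.001  0.    -0.   ] shift [-0.0017  0.0016  0.4695] rows>= 1.5
```

View pics/w9.png

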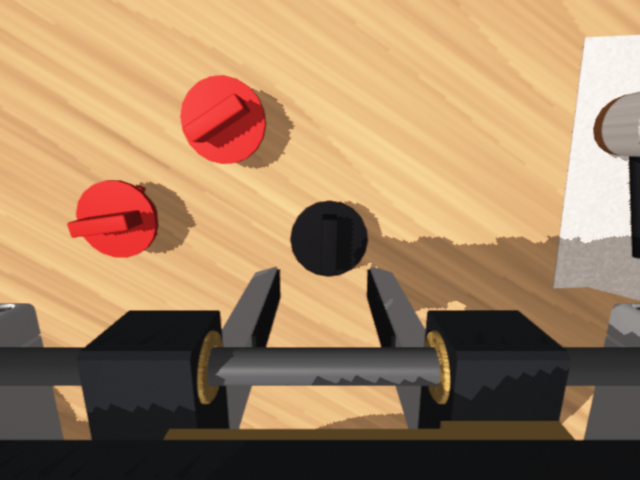

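```bash
python3 go.py .4416 -.3052 .057 -59
```

```text
t 33.58 cur [ 0.4398 -0.3012  0.1509] yaw -58.01 open 0.047 F [ 0.6 -0.2 -0.1] q7 -0.48
turn [-0.001  0.     0.033] shift [0.0215 0.0032 0.4695] rows>= 1.5
```

```bash
python3 -m crank '[[0,0,0.03,0.021,0.003,0.25,0],[0,0,0.03,0.021,0.003,0.468,0],[0,0,0.03,0.021,0.003,0.468,0],[0,0,0.03,0.021,0.003,0.468,-1],[0,0,0.03,0.021,0.003,0.468,-1]]'; python3 -m crank '[[0,0,0,0,0,0,-1],[0,0,0,0,0,0,-1]]'; python3 -m crank '[[0,0,0,0,0,-0.3,-1],[0,0,0,0,0,-0.6,-1],[0,0,0,0,0,-0.6,-1],[0,0,0,0,0,-0.6,-1]]'; python3 hc.py; python3 go.py .5176 .1336 .175 -111
```

```text
time_s: 34.2
tcp_pos: [0.4417, -0.306, 0.0585]
tcp_rot: [0.0, 0.87, -0.492, 0.001]
wrist_force: [0.3, -0.5, 0.0]
opening: 0.0304
time_s: 34.45
tcp_pos: [0.4412, -0.3057, 0.0573]
tcp_rot: [-0.0, 0.87, -0.493, 0.0]
wrist_force: [0.1, -0.0, -1.0]
opening: 0.0118
time_s: 34.95
tcp_pos: [0.4407, -0.3055, 0.1764]
tcp_rot: [-0.0, 0.87, -0.493, -0.0]
wrist_force: [0.3, 0.9, -2.0]
opening: 0.0117
fl 4515 [0.0249 0.026  0.0272] [-0.0305 -0.0324  0.02  ] [0.033  0.0306 0.0321]
circ [0.001  0.0006 0.0328]
wing 2358 [-0.009  -0.0228 -0.0079] [0.009  0.0213 0.012 ]
t 35.0 cur [ 0.4404 -0.3053  0.1757] yaw -59.01 open 0.0116 F [ 0.4 -0.5 -1.5] q7 -0.49
turn [0.003 0.002 1.733] shift [-1.6828 -1.4606  0.0052] rows>= 7.1
```

```bash
python3 -m crank '[[0,0,0,-0.21,-0.18,0,-1],[0,0,0,-0.42,-0.36,0,-1],[0,0,0,-0.63,-0.54,0,-1],[0,0,0,-0.78,-0.67,0,-1]]'; python3 -m crank '[[0,0,0.3,-0.21,-0.18,0,-1],[0,0,0.6,-0.42,-0.36,0,-1],[0,0,0.9,-0.63,-0.54,0,-1],[0,0,1,-0.78,-0.67,0,-1],[0,0,1,-0.78,-0.67,0,-1]]'; python3 go.py .5176 .1336 .15 -109
```

```text
time_s: 35.5
tcp_pos: [0.475, -0.1005, 0.1755]
tcp_rot: [0.0, 0.871, -0.492, -0.001]
wrist_force: [-0.5, -0.3, -1.5]
opening: 0.012
time_s: 36.12
tcp_pos: [0.5094, 0.1031, 0.1753]
tcp_rot: [0.001, 0.715, -0.699, -0.001]
wrist_force: [0.2, -0.4, -1.3]
opening: 0.0114
t 36.12 cur [0.5094 0.1031 0.1753] yaw -88.76 open 0.0114 F [ 0.2 -0.4 -1.3] q7 -1.86
turn [0.005 0.001 0.675] shift [-0.1514 -0.0446  0.1263] rows>= 1.9
```

```bash
python3 -m crank '[[0,0,0.33,-0.15,-0.045,0,-1],[0,0,0.675,-0.15,-0.045,0.05,-1],[0,0,0.675,-0.15,-0.045,0.12,-1],[0,0,0.675,-0.15,-0.045,0.12,-1],[0,0,0.675,-0.15,-0.045,0.12,-1]]'; python3 hc.py; python3 wells.py f; python3 go.py .517 .1336 .107 -109
```

```text
time_s: 36.75
tcp_pos: [0.5187, 0.1293, 0.1528]
tcp_rot: [-0.0, -0.58, 0.815, 0.0]
wrist_force: [-0.1, -0.8, -1.1]
opening: 0.0116
fl 4520 [0.025  0.0261 0.0273] [-0.0307 -0.0331  0.0201] [0.0326 0.029  0.0316]
circ [ 0.0008 -0.      0.033 ]
wing 2362 [-0.009  -0.0236 -0.008 ] [0.009  0.0207 0.012 ]
well [0.5187 0.2955 0.0329] 69
well [0.5176 0.2149 0.0327] 59
well [0.5177 0.1329 0.0279] 56
well [0.6    0.2925 0.0272] 71
well [0.6002 0.214  0.0326] 72
t 36.85 cur [0.5189 0.1296 0.1532] yaw -109.21 open 0.012 F [-0.2  0.  -1.8] q7 -2.25
turn [-0.001  0.001 -0.007] shift [-0.0159  0.0156  0.2308] rows>= 0.7
```

View pics/held.png

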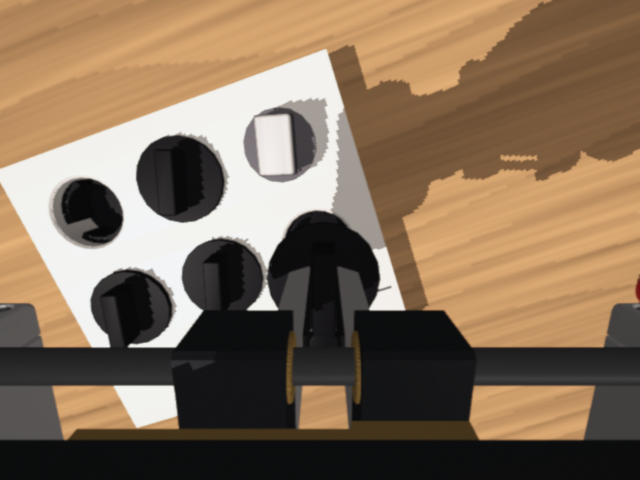

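View pics/wells_f.png

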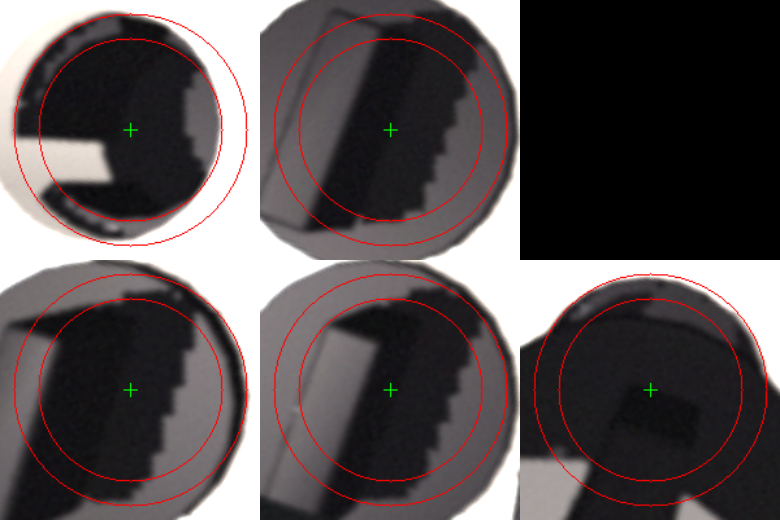

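```bash
python3 -m crank '[[0,0,-0.007,-0.016,0.015,0.05,-1],[0,0,-0.007,-0.016,0.015,0.15,-1],[0,0,-0.007,-0.016,0.015,0.235,-1],[0,0,-0.007,-0.016,0.015,0.235,-1],[0,0,-0.007,-0.016,0.015,0.235,-1]]'; python3 go.py .517 .1336 .0925 -109
```

```text
time_s: 37.48
tcp_pos: [0.5171, 0.134, 0.1062]
tcp_rot: [0.0, -0.58, 0.814, 0.0]
wrist_force: [0.8, 0.3, -0.2]
opening: 0.0119
t 37.48 cur [0.5171 0.134  0.1062] yaw -109.05 open 0.0119 F [ 0.8  0.3 -0.2] q7 -2.27
turn [-0.     0.    -0.002] shift [ 0.0021 -0.0002  0.0684] rows>= 0.2
```

```bash
python3 -m crank '[[0,0,0,0.002,0,0.03,-1],[0,0,0,0.002,0,0.06,-1],[0,0,0,0.002,0,0.068,-1],[0,0,0,0.002,0,0.068,-1]]'; python3 go.py .517 .1336 .0925 -109; python3 -m crank '[[0,0,0,0,0,0.015,-1],[0,0,0,0,0,0.03,-1],[0,0,0,0,0,0.035,-1],[0,0,0,0,0,0.035,-1]]'; python3 go.py .517 .1336 .0783 -109
```

```text
time_s: 37.98
tcp_pos: [0.517, 0.1337, 0.0923]
tcp_rot: [0.0, -0.58, 0.814, 0.0]
wrist_force: [3.2, 1.9, -2.6]
opening: 0.0115
t 37.98 cur [0.517  0.1337 0.0923] yaw -109.05 open 0.0115 F [ 3.2  1.9 -2.6] q7 -2.27
turn [-0.     0.001 -0.002] shift [ 0.0002 -0.0002 -0.0012] rows>= 0.0
time_s: 38.48
tcp_pos: [0.5169, 0.1336, 0.0853]
tcp_rot: [0.0, -0.58, 0.814, 0.0]
wrist_force: [4.1, 1.0, -1.2]
opening: 0.0117
t 38.48 cur [0.5169 0.1336 0.0853] yaw -109.06 open 0.0117 F [ 4.1  1.  -1.2] q7 -2.28
turn [-0.     0.001 -0.002] shift [-0.0001 -0.0003  0.0349] rows>= 0.1
```

```bash
python3 -m crank '[[0,0,0,0,0,0.02,-1],[0,0,0,0,0,0.035,-1],[0,0,0,0,0,0.035,-1],[0,0,0,0,0,0.035,-1]]';  python3 -m crank '[[0,0,0,0,0,0,-0.3],[0,0,0,0,0,0,-0.3],[0,0,0,0,0,-0.25,-0.3],[0,0,0,0,0,-0.6,-0.3],[0,0,0,0,0,-0.6,-0.3]]'; python3 go.py .4445 .154 .19 -80; python3 - <<'E'
from h import *
k=get_calibration('wrist'); im,d=snap('wrist','w10.png'); print([(round(r['score'],2),[int(x) for x in r['box']]) for r in search_frame('wrist','start_top')])
E
```

```text
time_s: 38.98
tcp_pos: [0.5169, 0.1336, 0.0781]
tcp_rot: [0.0, -0.58, 0.814, 0.0]
wrist_force: [5.2, 2.8, -1.2]
opening: 0.0115
time_s: 39.6
tcp_pos: [0.5181, 0.1338, 0.202]
tcp_rot: [0.002, -0.58, 0.814, -0.001]
wrist_force: [0.2, 0.7, -1.3]
opening: 0.0332
t 39.6 cur [0.5181 0.1338 0.202 ] yaw -109.07 open 0.0332 F [ 0.2  0.7 -1.3] q7 -2.25
turn [-0.009  0.003 -0.969] shift [0.0248 0.381  0.0585] rows>= 2.7
[(0.96, [314, 299, 344, 331]), (0.46, [51, 64, 405, 344])]
```

View pics/w10.png

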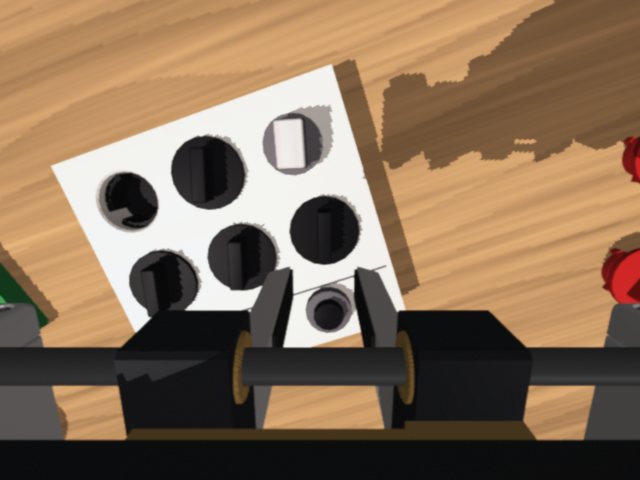

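```bash
python3 - <<'E'
from held import *
s,im,P=cloud('wrist')
for n,(x,y) in dict(w1=(.5197,.2935),w2=(.5187,.2134),w3=(.5176,.1335),w5=(.5993,.2132),lamp=(.598,.134)).items():
    m=np.hypot(P[...,0]-x,P[...,1]-y)<.03; z=P[m][:,2]; print(n,'top',np.percentile(z,99).round(4),'flange mode',np.round([np.median(z[(z>.046)&(z<.068)]),((z>.046)&(z<.068)).sum()],4))
z=P[...,2]; r=np.hypot(P[...,0]-.4445,P[...,1]-.154)<.03
for lo in np.arange(.045,.08,.003):
    q=P[r&(z>=lo)&(z<lo+.003)]; print(round(lo,3),len(q),q.mean(0).round(4) if len(q) else '')
print('face z',np.median(P[(abs(P[...,0]-.56)<.005)&(abs(P[...,1]-.17)<.01)][:,2]))
k=get_calibration('wrist'); print(p2z(k,329,315,.062))
E
```

```text
w1 top 0.0768 flange mode [5.200e-02 2.227e+03]
w2 top 0.2868 flange mode [5.200e-02 2.473e+03]
w3 top 0.3156 flange mode [5.200e-02 2.666e+03]
w5 top 0.0771 flange mode [5.20e-02 2.89e+03]
lamp top 0.0924 flange mode [6.480e-02 1.891e+03]
0.045 996 [0.451  0.1543 0.0461]
0.048 45 [0.4609 0.1452 0.0495]
0.051 54 [0.4621 0.1506 0.0525]
0.054 171 [0.451  0.1516 0.0562]
0.057 697 [0.4483 0.1521 0.058 ]
0.06 39 [0.4545 0.1499 0.0615]
0.063 67 [0.4528 0.1507 0.0648]
0.066 600 [0.4451 0.1532 0.0677]
0.069 23 [0.4473 0.1528 0.0693]
0.072 0 
0.075 0 
0.078 0 
face z 0.2923293442173902
[0.44275018 0.15205408 0.062     ]
```

```bash
python3 go.py .445 .153 .13 -109
```

```text
t 39.75 cur [0.5163 0.1332 0.1977] yaw -109.06 open 0.0332 F [ 0.2 -0.3 -0. ] q7 -2.25
turn [ 0.001 -0.001 -0.002] shift [0.0229 0.369  0.3386] rows>= 1.6
```

```bash
python3 -m crank '[[0,0,0,0.023,0.2,0,-1],[0,0,0,0.023,0.369,0,-1],[0,0,0,0.023,0.369,0.15,-1],[0,0,0,0.023,0.369,0.33,-1],[0,0,0,0.023,0.369,0.33,-1]]'; python3 go.py .445 .153 .092 -109
```

```text
time_s: 40.38
tcp_pos: [0.4433, 0.1524, 0.1294]
tcp_rot: [-0.003, -0.58, 0.814, 0.001]
wrist_force: [-0.4, 0.1, 0.9]
opening: 0.0001
t 40.38 cur [0.4433 0.1524 0.1294] yaw -109.05 open 0.0001 F [-0.4  0.1  0.9] q7 -2.35
turn [ 0.01  -0.008 -0.002] shift [-0.0061 -0.008   0.1871] rows>= 0.6
```

```bash
python3 -m crank '[[0,0,0,-0.004,-0.006,0.1,-1],[0,0,0,-0.004,-0.006,0.19,-1],[0,0,0,-0.004,-0.006,0.19,-1],[0,0,0,-0.004,-0.006,0.19,-1]]'; python3 -m crank '[[0,0,0,0,0,0.02,-1],[0,0,0,0,0,0.025,-1],[0,0,0,0,0,0.025,-1]]'
```

```text
time_s: 40.88
tcp_pos: [0.4473, 0.1537, 0.0952]
tcp_rot: [0.0, -0.58, 0.814, -0.0]
wrist_force: [0.2, 0.2, -1.0]
opening: 0.0003
time_s: 41.25
tcp_pos: [0.4469, 0.1536, 0.0893]
tcp_rot: [-0.0, -0.58, 0.814, 0.0]
wrist_force: [0.2, -0.4, 0.1]
opening: 0.0003
```

```bash
python3 -m crank '[[0,0,0,-0.002,0.006,0.01,-1],[0,0,0,-0.002,0.006,0.02,-1],[0,0,0,-0.002,0.006,0.02,-1]]'; python3 -m crank '[[0,0,0,0,0,0.01,-1],[0,0,0,0,0,0.015,-1],[0,0,0,0,0,0.015,-1]]'
```

```text
time_s: 41.62
tcp_pos: [0.4461, 0.1545, 0.0853]
tcp_rot: [0.0, -0.58, 0.814, -0.0]
wrist_force: [2.7, 0.4, 3.3]
opening: 0.0005
time_s: 42.0
tcp_pos: [0.4462, 0.1545, 0.0829]
tcp_rot: [0.0, -0.58, 0.814, -0.0]
wrist_force: [-3.3, -1.7, 22.0]
opening: 0.0003
```

```bash
python3 -m crank '[[0,0,0,0,0,0,-1],[0,0,0,0,0,-0.05,-1],[0,0,0,0,0,-0.25,-1],[0,0,0,0,0,-0.55,-1],[0,0,0,0,0,-0.7,-1]]'; python3 -m crank '[[0,0,0,0,0.6,-0.3,-1],[0,0,0,0,0.6,-0.3,-1],[0,0,0,0,0.6,-0.3,-1]]'; python3 - <<'E'
from held import *
s,im,P=cloud('wrist'); cv2.imwrite('pics/w11.png',im[:,:,::-1]); print(s['time_s'],s['tcp_pos'],s['wrist_force'])
for n,(x,y) in dict(w1=(.5197,.2935),w2=(.5187,.2134),w3=(.5176,.1335),w5=(.5993,.2132),lamp=(.598,.134),btn=(.445,.153)).items():
    z=P[np.hypot(P[...,0]-x,P[...,1]-y)<(.03 if n!='btn' else .012)][:,2]; q=z[(z>.046)&(z<.07)]; print(n,len(q),np.median(q).round(4) if len(q) else '')
snap('top','top1.png')
E
```

```text
time_s: 42.62
tcp_pos: [0.4461, 0.1546, 0.2249]
tcp_rot: [0.001, -0.58, 0.814, -0.0]
wrist_force: [-0.4, -0.5, -1.0]
opening: 0.0004
time_s: 43.0
tcp_pos: [0.3304, 0.1947, 0.2838]
tcp_rot: [0.001, -0.582, 0.813, -0.0]
wrist_force: [0.3, 0.4, -0.6]
opening: 0.0006
43.0 [0.33039728 0.19467399 0.28378343] [ 0.29114285  0.40538283 -0.56501203]
w1 2175 0.0521
w2 2344 0.0521
w3 2219 0.0522
w5 0 
lamp 0 
btn 473 0.068
```

View pics/w11.png

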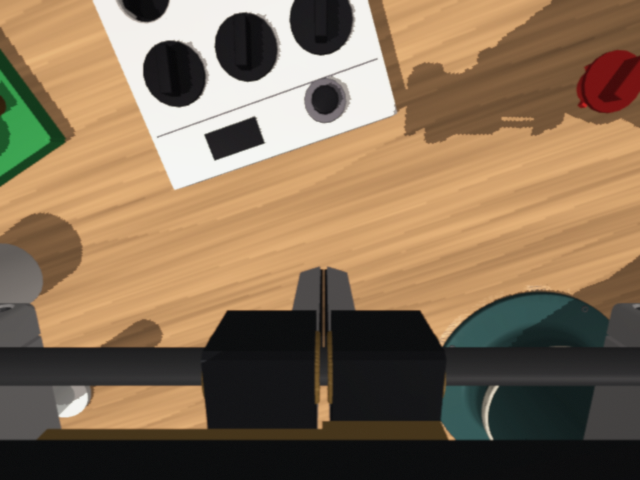

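View pics/top1.png

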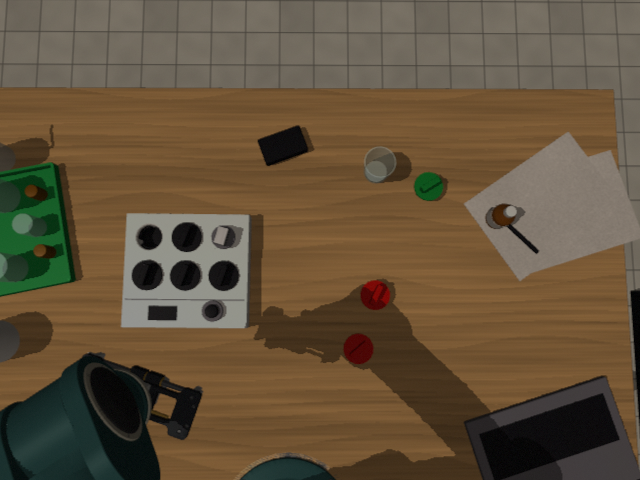

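```bash
python3 -c "
from h import *
print(sign_off())"
```

```text
the job is handed in; nothing more can be done
None
```

The job is done and handed in at about 43 s of the 210 s allowed; hand-in gives no verdict.

- **Lamp:** I pressed it in and twisted it clockwise past 60 degrees, until the wrist torque rose. I then let it spring up. It held against a 19 N upward pull, and the last depth reading that covered it put its flange top at about 65 mm (64 mm expected).
- **Cells:** Four black cells were present and are now in wells 1, 2, 3 and 5; well 4 stayed empty. I could see the slots and ribs in the camera pictures, so I set each cell's angle first and it went straight down without a search turn. All four flange tops read about 52 mm before the button press (51 mm expected).
- **Start button:** I pressed it last. The force rose to 22 N against the 5 N needed, so it was at its stop. After release its top read 68 mm, as before.
- **Other objects:** The final top picture shows the beaker, bottle, logger and the red and green look-alikes unmoved.

**Checks:**
- No check failed. The last wrist picture after the button press did not cover well 5 and the lamp for depth. For those two, the final check is the reading just before the press plus the top picture.
- The top and wrist cameras disagreed by 2 to 3 mm. I worked around this by aiming each fit with the wrist camera and the positions of cells already seated.

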